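Put the beeswax away in a box whose lid has a locking stay

ROBOT

A 6-joint arm with a two-finger parallel gripper is mounted at the origin on a cart in front of the work surface, level with it; the furniture and walls round the work are solid. World frame = base frame: x ahead of the robot, y to its left, z up, the work surface at z = 0. Lengths are in m, angles in rad, forces in N, time in s.
With the tool pointing down it reaches from about 0.225 to 0.725 m from the base axis. Payload 3.1 kg.
Tool frame: the origin (TCP) lies at the centre of the arm's flange, where the gripper is bolted on; the fingertips stand 173 mm ahead of it and the grasp point (between the pads) lies 155 mm ahead of it; z points along the fingers, y is the line along which they close (so a half turn about z gives the same grasp; the last joint's range is limited). The gripper opens to 85 mm and grips with 20 to 120 N. Pads are 22 mm wide; open, the fingers measure 114 mm over their backs; the gripper's body (76 mm by 85 mm) begins 54 mm behind the grasp point. The pads swing forward as they close: fully open they stand 13 mm farther back than shut.
Start: joints at [1.005, 0.048, 0.099, 1.622, 0, 1.443], TCP at [0.223, 0.475, 0.405] pointing down, gripper open.
Joint ranges: [-2.91, 2.91], [-0.99, 1.94], [-1.21, 1.42], [-2.12, 2.29], [-1.49, 1.47], [-3.14, 3.14]. Speed limits (rad/s): [2.79, 2.79, 3.14, 3.14, 3.14, 3.14].

INTERFACE

Orientations are given as [roll, pitch, yaw] about the fixed x, y, z axes, in that order (R = Rz(yaw) Ry(pitch) Rx(roll)).
In Python, from cell import status, cams, ticket, models gives the robot as it stands.
- The arm moves only by the tool play_rows, never from a script. Its argument "motion" is a list of rows, each a list of 3 entries, a list of its own where there are three numbers: the turn, a rotation vector about the tool's x, y, z in rad, then the shift along the tool's x, y, z in mm, then the opening, from 0 (shut) to 1 (fully open). In form: [[[wx, wy, wz], [dx, dy, dz], hand], ...]. A call has exactly 10 rows; each row shifts and turns the commanded pose from where the row before left it, along the tool's axes as they then stand; what a row does not reach is not made up. A row lasts 1/12 s, in which the tool goes at most 41.7 mm and 7.16 degrees, less where a joint would pass 70% of its speed; a pose out of reach is approached as far as the arm can. A call with a gripper value outside its range is refused whole. The fingers move at their own pace and stop on an object; "squeeze" is the grip in N (left out, the last holds). Time passes only in rows, so rows that do not move let the fingers close, or fill a call up. It gives the time, the measured TCP pose, the force, the opening and the grip force at its end, in the units of the state.
- status.read_state(): the state, without advancing time (a new reading comes with each control period).
- cams.snapshot(name): name is "scene" or "side" or "wrist"; returns (picture, depth): 400x640x3 uint8, red, green, blue; 400x640 float32, m along the optical axis (not along the pixel's ray), 0 where there is no reading.
- cams.calibration(name): a dict with "fx", "fy", "cx", "cy" (pixels), "R" (3x3) and "t" (3): a world point X has camera coordinates R X + t. Camera axes: x right, y down, z forward; pixel columns grow to the right and rows downward; lengths in m; the calibration is good to about 2 mm. A picture is of the moment at which its call begins: read the wrist's pose just before it. calibration takes no time and is no camera call; for the wrist camera it gives the pose at the moment of the call.
- ticket.hand_in(): hands the job in; it is judged then, once.
Trained networks look in the newest picture that a camera, given by its name, has taken for a name from the list of things; names that differ only in an ending like _2 or _b are one class to them, and where a whole thing is asked for, a point or a joint stands for the part that bears it (a point fixed in the world has none). Each returns a list of dicts, best first, with "confidence" (0 to 1); they miss things now and then, are a little off and sometimes report something else, mostly with a low value. They report only what shows in the picture. A call takes as long as a camera call. They do not tell look-alikes from the thing itself.
- models.spot_in(label, camera): "centre" ([x, y, z] in m, in world coordinates, good to about 4 mm: the middle of the surface that is visible of it).
- models.outline_of(label, camera): "region" (400x640 bool, what is visible of it).
- models.pinpoint(label, camera): "centre" ([x, y, z] in m, in world coordinates, good to about 4 mm: a listed point, or the origin of a listed thing).
The state is a dict: "time_s": time; "joints": joint angles; "joint_velocities": joint speeds; "joint_efforts": joint torques, N m; "ee_pos": TCP position; "ee_rot": TCP orientation; "force": force on the tool from outside, world axes, zero at the start; "ft_torque": the same for the moment, N m; "grip_width": finger opening in m; "grip_force": force on a finger pad.
Only numpy, scipy, OpenCV 4.12 (cv2) and the standard library are available. Lean on these libraries where they do the work, as an engineer would, in place of code of your own. Each camera call takes 0.05 s, during which the arm holds its last target. There are 200 camera calls.

TASK

Put the yellow beeswax cake lying at the front left of the table (not the one at the back) away in the wooden box: lift the lid by its brass bar until the folding stay on the box's right side locks and the lid stands open by itself, then lay the cake flat on the floor of the box, clear of the black tin. Then take the red grip at the stay's knee, lift it back over dead centre and fold it towards the front so that the lid comes down under control, without slamming, and is left fully shut. Never force the stay (its clamped foot must not be dragged along its slot), and leave the other things where they are.

Things in the scene. Friction and masses are not known exactly. Their poses are not given: they have to be found in the camera images.
- finishing_box: Wooden box fixed to the table. Origin on the table under its middle; x points from its front to its hinge side, y to its left, z up. Outside 170 mm (x) by 180 mm (y), walls 8 mm, rim 84 mm and inner floor 28 mm above the table. A black tin lies inside at the back right; the front left is free. Lid hinge axis: along y at x +85, z 86 mm. Folding stay on the right side (-y).
- lid_bar (a point): Middle of the brass bar on the lid's front edge: 12 mm round, along the box's y, 100 mm between its two arms, 36 mm free between it and the lid's edge. It lies in the lid's plane, 212 mm from the hinge axis, 90 mm above the table when shut. Lid 170 x 180 x 10 mm, about 0.75 kg: 3 to 5 N at the bar lift it; it falls shut if let go before the stay locks.
- lid (a joint): Opening angle of the lid, rad: 0 shut. The stay becomes straight (dead centre) somewhere from 1.33 to 1.57, different every time: only the rising pull tells where. The lid goes no further and the pull at the bar rises steeply: 2.5 to 3.5 N more is enough to feel it, over 5 N may drag the foot. There a spring carries the knee over; let down, the lid is borne again 0.06 to 0.12 rad lower, locked.
- stay_foot_pivot (a point): Foot pivot of the stay, clamped in a curved slot on the box's right side, 40 to 44 mm above the table, x -16 to +3 mm from the box's middle, different every time. The lower link and red grip swing about it in the box's x-z plane. Forcing the lid past the stop, or the grip off its circle, drags it along the slot; it must not move over 1.5 mm.
- knee_grip (a point): Middle of the red grip on the knee, 14 mm round, 62 mm long along the box's y, sticking out right, its middle 61 mm right of the box's side. Moves on a 82.4 mm circle about the foot. Locked: behind and above the foot. About 3 N up and to the front bring it over dead centre (0.25 rad); the lid's weight then pulls it on, 2 rad in all, to in front of the foot, 35 to 68 mm above the table. Let go on the way, the lid slams.
- wax_centre (a point): Centre of the beeswax cake, yellow, 38 x 58 x 18 mm, x along its 38 mm side, y along its 58 mm side, z up; it lies flat on the table at the front left, in front of the hand press.
- tin: Black tin in the box, 66 mm across, 20 mm high; to be left alone. Origin under its middle.
- glue_bottle: White glue bottle, 54 mm across, 152 mm high; bystander.
- spool_ecru: Ecru thread spool, 44 x 58 mm; bystander.
- spool_rust: Rust-red thread spool, 44 x 64 mm; bystander.
- groover: Groover with dark handle, 156 mm long, at the front edge; bystander.
Not all that is in view belongs to the job. Leave any blue look-alike of the part that bears wax_centre alone.

How it is judged:
By the outcome, as a careful person would: the job done as asked, in the order asked, and still so for the second after the job is handed in, with the robot touching nothing.
It also fails if it takes over 72 s, if anything falls off the work surface, if the arm or the gripper's body presses on something with over 40 N, if the wrist force passes 120 N, or if a joint passes its speed limit or range.

## Working session

There is one attempt and no reset: what is moved stays moved. The work goes in short steps, Python scripts to look and compute and a tool call to move; the robot and the scene stay as the last step left them, time stands still between calls to the robot, and variables do not carry over. Pictures are saved under pics/ and viewed, at most 10 in all, crops included, and the job is handed in when it is done.

Besides the shell and the picture viewer there is one more tool, called after "Call:" by a JSON object that holds its "fn" and its "kwargs". play_rows: Moves the arm, as the interface text tells. Its arguments: {"type":"object","properties":{"motion":{"type":"array"},"squeeze":{"type":"number"}},"required":["motion"]}

```bash
ls; mkdir -p pics
python3 - <<'E'
from cell import status,cams,models
import cv2,numpy as np
s=status.read_state();print({k:np.round(v,3).tolist() for k,v in s.items()})
for c in("scene","side"):
    p,d=cams.snapshot(c);cv2.imwrite(f"pics/{c}0.png",p[:,:,::-1]);np.save(f"pics/{c}0d.npy",d)
    for l in("finishing_box","lid_bar","stay_foot_pivot","knee_grip","wax_centre","tin","glue_bottle","spool_ecru","spool_rust","groover"):
        for r in models.pinpoint(l,c)[:3]:print(c,l,np.round(r["centre"],4),round(r["confidence"],2))
E
```

```text
pics
{'time_s': 0.0, 'joints': [1.005, 0.049, 0.098, 1.622, 0.0, 1.443], 'joint_velocities': [0.001, 0.001, 0.002, -0.001, 0.001, -0.001], 'joint_efforts': [-0.001, -33.878, 32.002, 0.02, -0.0, -0.0], 'ee_pos': [0.222, 0.475, 0.404], 'ee_rot': [-3.139, -0.0, 2.704], 'force': [-0.348, 0.216, -0.15], 'ft_torque': [-0.024, 0.013, -0.02], 'grip_force': 0.0, 'grip_width': 0.085}
scene finishing_box [ 0.5868 -0.0402 -0.002 ] 0.68
scene finishing_box [0.555  0.2955 0.0016] 0.33
scene lid_bar [ 0.4573 -0.0149  0.0878] 0.69
scene stay_foot_pivot [ 0.5548 -0.1263  0.0408] 0.63
scene knee_grip [ 0.467  -0.1745  0.0647] 0.57
scene wax_centre [0.3936 0.2709 0.005 ] 0.61
scene wax_centre [0.417  0.1626 0.0061] 0.58
scene glue_bottle [ 0.5565  0.2959 -0.0012] 0.64
scene spool_ecru [ 0.4126  0.3647 -0.0022] 0.67
scene spool_rust [0.4739 0.3576 0.0008] 0.73
scene groover [ 0.3774 -0.2722 -0.0031] 0.66
side finishing_box [ 0.5842 -0.0419 -0.0018] 0.81
side lid_bar [ 0.4654 -0.0173  0.0959] 0.49
side stay_foot_pivot [ 0.412   0.3659 -0.0025] 0.58
side knee_grip [ 0.4718 -0.1749  0.0625] 0.47
side wax_centre [0.3919 0.2716 0.0085] 0.68
side wax_centre [0.4222 0.1615 0.0092] 0.62
side glue_bottle [ 5.575e-01  2.973e-01 -3.000e-04] 0.69
side glue_bottle [ 0.4643 -0.0149  0.0953] 0.5
side spool_ecru [ 4.094e-01  3.645e-01 -2.000e-04] 0.88
side spool_rust [ 0.4735  0.3588 -0.0007] 0.85
side spool_rust [0.3907 0.2674 0.0073] 0.49
```

View pics/scene0.png

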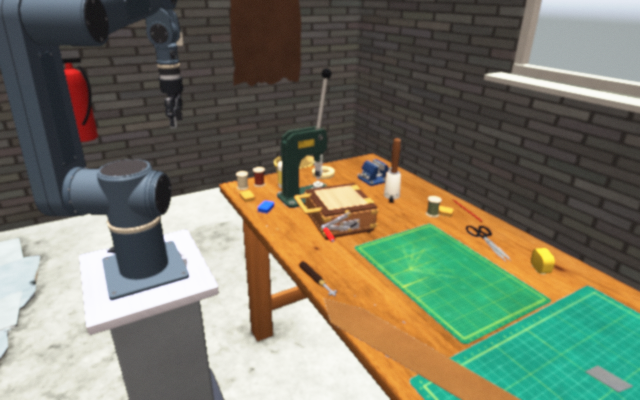

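View pics/side0.png

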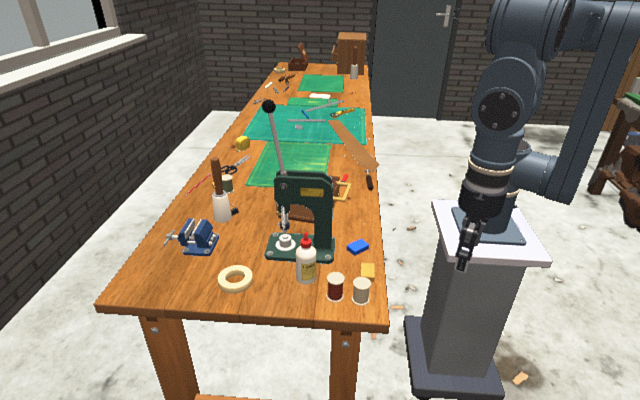

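Candidates for the cake are:
- **Yellow at front left:** scene (247,195), side (368,270), at about (0.393, 0.271).
- **Blue look-alike:** scene (266,207), side (358,247), at about (0.42, 0.162).
- **Yellow at the back:** scene (446,210), by the far spool.

By the description I choose the first, beside the two spools and in front of the press. Next I work out the wrist camera mount and helpers for the moves.

```bash
cat > h.py <<'E'
import numpy as np,cv2
from scipy.spatial.transform import Rotation as Ro
from cell import status,cams,models
def pose():
    s=status.read_state();return np.array(s["ee_pos"]),Ro.from_euler("xyz",s["ee_rot"]).as_matrix(),s
def world(cam,d,us,vs,c=None):
    c=c or cams.calibration(cam);us=np.asarray(us);vs=np.asarray(vs);z=d[vs,us]
    P=np.stack([(us-c["cx"])/c["fx"]*z,(vs-c["cy"])/c["fy"]*z,z],-1)
    return (P-np.array(c["t"]))@np.array(c["R"])
def rel(pt,Rt,p=None,R=None):
    """rotvec (tool) and shift (mm) of one move; turn first then shift along? prints both conventions"""
    if p is None:p,R,_=pose()
    w=Ro.from_matrix(R.T@Rt).as_rotvec()
    return w,R.T@(np.array(pt)-p)*1e3,Rt.T@(np.array(pt)-p)*1e3
E
python3 - <<'E'
from h import *
p,R,s=pose();c=cams.calibration("wrist");Rc=np.array(c["R"]);t=np.array(c["t"])
print("cam in tool",R.T@(-Rc.T@t-p),"\n",(Rc@R).T.round(3),c["fx"],c["cx"],c["cy"])
print("tool axes\n",R.round(3))
for c in("scene","side"):
    im=cv2.imread(f"pics/{c}0.png");d=np.load(f"pics/{c}0d.npy")
    # press extents
    vs,us=np.mgrid[0:400,0:640];W=world(c,d,us.ravel(),vs.ravel());ok=(d.ravel()>0)&(W[:,0]>.3)&(W[:,0]<.75)&(W[:,1]>-.3)&(W[:,1]<.45)
    for zz in(.03,.12,.2,.3,.4):
        m=ok&(abs(W[:,2]-zz)<.02);
        if m.sum():print(c,zz,m.sum(),np.percentile(W[m],[2,98],axis=0).round(3).tolist())
E
```

```text
cam in tool [ 0.08028744 -0.00062554  0.03124713] 
 [[ 0.001 -0.951 -0.308]
 [ 1.     0.     0.001]
 [-0.001 -0.308  0.951]] 290.2652341744354 319.4047458776144 201.8265192900795
tool axes
 [[-0.906  0.424 -0.   ]
 [ 0.424  0.906 -0.   ]
 [ 0.    -0.    -1.   ]]
scene 0.03 1795 [[0.362, -0.282, 0.011], [0.721, 0.357, 0.049]]
scene 0.12 675 [[0.491, -0.115, 0.1], [0.655, 0.2, 0.138]]
scene 0.2 527 [[0.493, 0.155, 0.181], [0.645, 0.197, 0.219]]
scene 0.3 41 [[0.625, 0.173, 0.281], [0.639, 0.185, 0.318]]
scene 0.4 42 [[0.64, 0.173, 0.383], [0.654, 0.186, 0.418]]
side 0.03 2970 [[0.376, -0.201, 0.011], [0.739, 0.384, 0.048]]
side 0.12 481 [[0.497, 0.174, 0.101], [0.635, 0.316, 0.139]]
side 0.2 753 [[0.499, 0.199, 0.181], [0.648, 0.206, 0.219]]
side 0.3 64 [[0.629, 0.18, 0.283], [0.644, 0.189, 0.319]]
side 0.4 74 [[0.645, 0.18, 0.381], [0.663, 0.193, 0.419]]
```

```bash
cat >> h.py <<'E'
import json
from scipy.spatial.transform import Slerp
def rows(poses,hand,start=None,nd=1,show=True):
    """poses: list of (p,R) targets, one per row; rounded rows, errors carried on"""
    p,R=start if start is not None else pose()[:2]
    out=[]
    for pt,Rt in poses:
        w=np.round(Ro.from_matrix(R.T@Rt).as_rotvec(),3);d=np.round(R.T@(np.array(pt)-p)*1e3,nd)
        p=p+R@d/1e3;R=R@Ro.from_rotvec(w).as_matrix();out.append([(w+0).tolist(),(d+0).tolist(),hand])
    if show:
        for i in range(0,len(out),10):print(json.dumps(out[i:i+10]))
    return p,R
def line(a,b,n):
    s=Slerp([0,1],Ro.from_matrix([a[1],b[1]]))
    return [(a[0]+(b[0]-a[0])*k/n,s(k/n).as_matrix()) for k in range(1,n+1)]
def down(yaw):return Ro.from_euler("xyz",[np.pi,0,yaw]).as_matrix()
E
python3 - <<'E'
from h import *
p,R,s=pose()
a=(p,R);b=(np.array([.33,.2,.41]),down(3.42));c=(np.array([.50,-.09,.40]),down(4.51))
rows(line(a,b,10)+line(b,c,10),.4,nd=0)
E
```

```text
[[[0.0, 0.0, -0.072], [-21.0, -20.0, -1.0], 0.4], [[0.0, 0.0, -0.071], [-20.0, -22.0, 0.0], 0.4], [[0.0, 0.0, -0.072], [-19.0, -24.0, -1.0], 0.4], [[0.0, 0.0, -0.071], [-16.0, -24.0, 0.0], 0.4], [[0.0, 0.0, -0.072], [-15.0, -26.0, -1.0], 0.4], [[0.0, 0.0, -0.072], [-13.0, -26.0, 0.0], 0.4], [[0.0, 0.0, -0.071], [-11.0, -28.0, -1.0], 0.4], [[0.0, 0.0, -0.072], [-9.0, -28.0, 0.0], 0.4], [[0.0, 0.0, -0.072], [-7.0, -29.0, -1.0], 0.4], [[0.0, 0.0, -0.071], [-5.0, -29.0, 0.0], 0.4]]
[[[0.0, 0.0, -0.109], [-8.0, -32.0, 1.0], 0.4], [[0.0, 0.0, -0.109], [-5.0, -33.0, 1.0], 0.4], [[0.0, 0.0, -0.109], [-1.0, -34.0, 1.0], 0.4], [[0.0, 0.0, -0.109], [3.0, -34.0, 1.0], 0.4], [[0.0, 0.0, -0.109], [6.0, -33.0, 1.0], 0.4], [[0.0, 0.0, -0.109], [9.0, -32.0, 1.0], 0.4], [[0.0, 0.0, -0.109], [14.0, -31.0, 1.0], 0.4], [[0.0, 0.0, -0.109], [16.0, -29.0, 1.0], 0.4], [[0.0, 0.0, -0.109], [20.0, -27.0, 1.0], 0.4], [[0.0, 0.0, -0.109], [22.0, -26.0, 1.0], 0.4]]
```

Call:
{"fn": "play_rows", "kwargs": {"motion": [[[0,0,-0.072],[-21,-20,-1],0.4],[[0,0,-0.072],[-20,-22,0],0.4],[[0,0,-0.072],[-19,-24,-1],0.4],[[0,0,-0.072],[-16,-24,0],0.4],[[0,0,-0.072],[-15,-26,-1],0.4],[[0,0,-0.072],[-13,-26,0],0.4],[[0,0,-0.072],[-11,-28,-1],0.4],[[0,0,-0.072],[-9,-28,0],0.4],[[0,0,-0.072],[-7,-29,-1],0.4],[[0,0,-0.072],[-5,-29,0],0.4]]}}

```text
time_s: 1.93
ee_pos: [0.3311, 0.1986, 0.4101]
ee_rot: [-3.142, 0.001, -2.855]
force: [1.1, 0.6, 0.3]
grip_width: 0.0341
grip_force: 0.0
```

Run:
```python
from h import *
p,R,s=pose();print(p,s["ee_rot"],s["time_s"],s["grip_width"])
c=cams.calibration("wrist");im,d=cams.snapshot("wrist");cv2.imwrite("pics/w1.png",im[:,:,::-1]);np.save("pics/w1d.npy",d);np.save("pics/w1c.npy",c,allow_pickle=True)
for r in models.pinpoint("wax_centre","wrist"):
    print(np.round(r["centre"],4),r["confidence"])
for r in models.outline_of("wax_centre","wrist"):
    m=r["region"];vs,us=np.nonzero(m);print(r["confidence"],us.mean(),vs.mean(),im[m].mean(0).round())
    W=world("wrist",d,us,vs,c);W=W[(W[:,2]>.012)&(W[:,2]<.03)]
    if len(W)>50:
        print(len(W),W.mean(0).round(4),np.percentile(W[:,2],[5,50,95]).round(4));(cx,cy),(w,h),a=cv2.minAreaRect((W[:,:2]*1e3).astype(np.float32));print(cx,cy,w,h,a)
```

```text
[0.33106744 0.19862718 0.41007719] [-3.14158643e+00  1.06417321e-03 -2.85548778e+00] 1.9333 0.03405306441433154
[0.3934 0.2714 0.009 ] 0.84
[0.4169 0.1608 0.0139] 0.56
0.87 356.90354492992583 226.51607584501235 [149. 117.  68.]
1100 [0.3876 0.2686 0.0173] [0.0157 0.0174 0.0187]
388.87896728515625 269.8592224121094 57.986446380615234 38.18698501586914 89.81724548339844
0.57 275.8398133748056 222.31881804043545 [ 67.  88. 150.]
1109 [0.4135 0.1618 0.0172] [0.0155 0.0173 0.0186]
415.23199462890625 161.97604370117188 56.55885696411133 38.197608947753906 39.89482498168945
0.49 15.001912045889101 220.32504780114724 [90. 72. 71.]
```

View pics/w1.png

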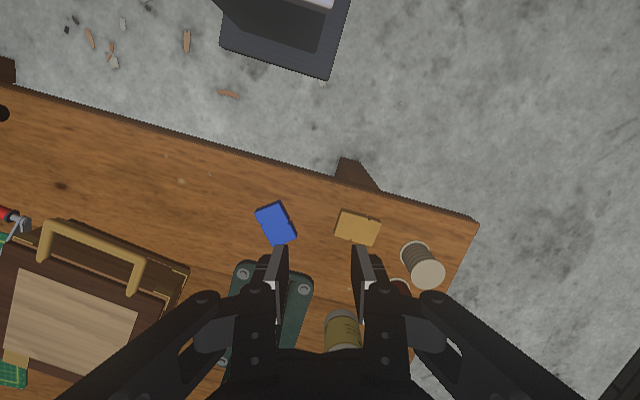

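The picture shows the yellow cake at (357,226), next to the pale spool at (420,265). The blue look-alike is at (276,222), and the box with its bar is at lower left. The choice is confirmed: the cake is at about (0.390, 0.270), with its long side along world y.

Call:
{"fn": "play_rows", "kwargs": {"motion": [[[0,0,-0.109],[-8,-32,1],0.4],[[0,0,-0.109],[-5,-33,1],0.4],[[0,0,-0.109],[-1,-34,1],0.4],[[0,0,-0.109],[3,-34,1],0.4],[[0,0,-0.109],[6,-33,1],0.4],[[0,0,-0.109],[9,-32,1],0.4],[[0,0,-0.109],[14,-31,1],0.4],[[0,0,-0.109],[16,-29,1],0.4],[[0,0,-0.109],[20,-27,1],0.4],[[0,0,-0.109],[22,-26,1],0.4]]}}

```text
time_s: 2.92
ee_pos: [0.496, -0.0869, 0.3998]
ee_rot: [-3.142, 0.001, -1.782]
force: [0.7, 1.3, 0.8]
grip_width: 0.0341
grip_force: 0.0
```

Run:
```python
from h import *
p,R,s=pose();print(p,s["ee_rot"],s["time_s"],s["grip_width"])
c=cams.calibration("wrist");im,d=cams.snapshot("wrist");cv2.imwrite("pics/w2.png",im[:,:,::-1]);np.save("pics/w2d.npy",d);np.save("pics/w2c.npy",c,allow_pickle=True)
for l in("finishing_box","lid_bar","stay_foot_pivot","knee_grip"):
    for r in models.pinpoint(l,"wrist")[:2]:print(l,np.round(r["centre"],4),round(r["confidence"],2))
vs,us=np.mgrid[0:400,0:640];W=world("wrist",d,us.ravel(),vs.ravel(),c)
L=W[(abs(W[:,2]-.096)<.004)&(W[:,0]>.4)&(W[:,0]<.75)&(W[:,1]<.1)&(W[:,1]>-.25)]
print(len(L),np.median(L[:,2]))
B=np.zeros((500,500),np.uint8);ij=((L[:,:2]-[.35,-.3])*1e3).astype(int);B[ij[:,0],ij[:,1]]=255
B=cv2.morphologyEx(B,cv2.MORPH_CLOSE,np.ones((5,5)));B=cv2.morphologyEx(B,cv2.MORPH_OPEN,np.ones((25,25)))
q=np.argwhere(B>0).astype(np.float32)+[350.5,-299.5];print(cv2.minAreaRect(q.astype(np.float32)))
```

```text
[ 0.49601047 -0.08693585  0.39976698] [-3.14157744e+00  6.88679939e-04 -1.78184588e+00] 2.9167 0.03412877956387777
finishing_box [ 5.865e-01 -3.780e-02 -4.000e-04] 0.88
lid_bar [ 0.4579 -0.0248  0.0933] 0.57
stay_foot_pivot [ 0.5577 -0.1268  0.0357] 0.68
knee_grip [ 0.4626 -0.1726  0.0599] 0.82
21881 0.09543606086191656
((581.480712890625, -42.32630157470703), (180.61758422851562, 172.55926513671875), 79.48737335205078)
```

View pics/w2.png

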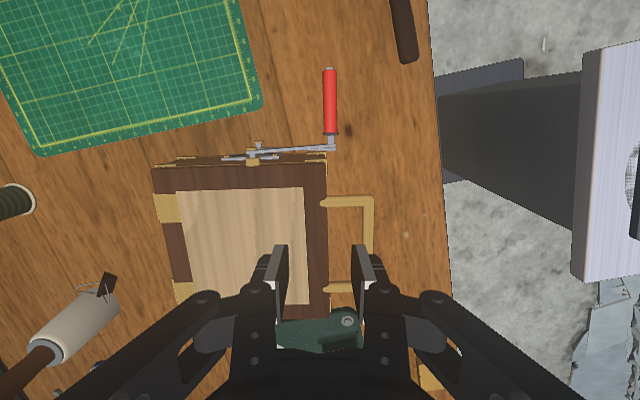

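The picture shows the lid with its bar arms at (345,202) and (340,288), the bar at about x=370, the red grip at (330,100) and the foot clamp near (255,152). Now I fit them from depth.

Run:
```python
from h import *
c=np.load("pics/w2c.npy",allow_pickle=True).item();d=np.load("pics/w2d.npy");im=cv2.imread("pics/w2.png")
yaw=np.deg2rad(-10.5);ex=np.array([np.cos(yaw),np.sin(yaw)]);ey=np.array([-ex[1],ex[0]]);O=np.array([.5815,-.0423])
vs,us=np.mgrid[0:400,0:640];us=us.ravel();vs=vs.ravel();W=world("wrist",d,us,vs,c)
bx=(W[:,:2]-O)@ex;by=(W[:,:2]-O)@ey;z=W[:,2]
def st(n,m):print(n,m.sum(),"bx",np.percentile(bx[m],[1,50,99]).round(4),"by",np.percentile(by[m],[1,50,99]).round(4),"z",np.percentile(z[m],[1,50,95,99]).round(4))
lid=(abs(z-.0955)<.003)
for y0 in(-.08,-.04,-.0,.04):
    st(f"lid y{y0}",lid&(abs(by-y0)<.006)&(bx>-.1)&(bx<.12))
for x0 in(-.06,0,.06):st(f"lid x{x0}",lid&(abs(bx-x0)<.005)&(abs(by)<.12))
bar=(bx>-.145)&(bx<-.112)&(z>.07)&(z<.11)
st("bar",bar&(abs(by)<.06))
for y0 in(-.05,-.03,-.01):st(f"bar {y0}",bar&(abs(by-y0)<.005))
im=im.reshape(-1,3).astype(int);red=(im[:,2]>130)&(im[:,1]<60)&(im[:,0]<60)&(by<-.1)
st("red",red)
P=np.polyfit(by[red],bx[red],1);print("red slope",P)
for y0 in(-.18,-.165,-.15,-.135,-.125):st(f"red{y0}",red&(abs(by-y0)<.004))
# foot region
m=(us>225)&(us<285)&(vs>138)&(vs<170)&(z>.02)&(z<.08)&(by<-.092)
st("foot area",m)
print(c["R"],c["t"])
cr=cv2.resize(cv2.imread("pics/w2.png")[120:180,210:350],None,fx=5,fy=5,interpolation=cv2.INTER_CUBIC);cv2.imwrite("pics/w2c.png",cr)
for(u,v) in((250,153),(255,150),(255,155),(258,144),(333,143),(265,157),(240,158)):
    k=v*640+u;print(u,v,bx[k].round(4),by[k].round(4),z[k].round(4))
```

```text
lid y-0.08 2137 bx [-0.0813  0.0004  0.083 ] by [-0.0859 -0.0801 -0.0741] z [0.0929 0.0945 0.0955 0.0959]
lid y-0.04 1904 bx [-0.0884 -0.0008  0.0833] by [-0.0459 -0.0402 -0.0342] z [0.0933 0.0959 0.0971 0.0976]
lid y-0.0 1487 bx [-0.0824  0.007   0.0823] by [-0.0059 -0.0001  0.0058] z [0.0931 0.0957 0.097  0.0975]
lid y0.04 1100 bx [-0.0839  0.0218  0.083 ] by [0.0341 0.0398 0.0459] z [0.0933 0.0958 0.0971 0.0974]
lid x-0.06 1506 bx [-0.0649 -0.06   -0.0551] by [-0.0868 -0.0121  0.0878] z [0.0931 0.0952 0.0968 0.0972]
lid x0 1109 bx [-0.0049  0.0001  0.0049] by [-0.0868 -0.0329  0.0355] z [0.093  0.0958 0.097  0.0974]
lid x0.06 1172 bx [0.0552 0.0599 0.0649] by [-0.0863 -0.028   0.0482] z [0.0931 0.0958 0.097  0.0974]
bar 733 bx [-0.1317 -0.1246 -0.1124] by [-0.0549 -0.0313  0.0073] z [0.0892 0.0945 0.0961 0.0966]
bar -0.05 202 bx [-0.1305 -0.1211 -0.1122] by [-0.0549 -0.0508 -0.0451] z [0.0887 0.0944 0.096  0.0963]
bar -0.03 110 bx [-0.1312 -0.1249 -0.12  ] by [-0.0347 -0.03   -0.0251] z [0.0902 0.0944 0.0962 0.0965]
bar -0.01 104 bx [-0.1318 -0.1254 -0.1204] by [-0.0149 -0.0101 -0
[... 192 characters left out ...]
nt call last):
  File "<stdin>", line 17, in <module>
  File "<stdin>", line 6, in st
    return _quantile_unchecked(
        a, q, axis, out, overwrite_input, method, keepdims, weights)
    return _ureduce(a,
                    func=_quantile_ureduce_func,
    ...<5 lines>...
                    overwrite_input=overwrite_input,
                    method=method)
    r = func(a, **kwargs)
    result = _quantile(arr,
                       quantiles=q,
    ...<2 lines>...
                       out=out,
                       weights=wgt)
    slices_having_nans = np.isnan(arr[-1, ...])
                                  ~~~^^^^^^^^^
IndexError: index -1 is out of bounds for axis 0 with size 0
```

Run:
```python
from h import *
c=np.load("pics/w2c.npy",allow_pickle=True).item();d=np.load("pics/w2d.npy");im=cv2.imread("pics/w2.png")
yaw=np.deg2rad(-10.5);ex=np.array([np.cos(yaw),np.sin(yaw)]);ey=np.array([-ex[1],ex[0]]);O=np.array([.5827,-.0425])
vs,us=np.mgrid[0:400,0:640];us=us.ravel();vs=vs.ravel();W=world("wrist",d,us,vs,c)
bx=(W[:,:2]-O)@ex;by=(W[:,:2]-O)@ey;z=W[:,2]
def st(n,m):
    if m.sum():print(n,m.sum(),"bx",np.percentile(bx[m],[1,50,99]).round(4),"by",np.percentile(by[m],[1,50,99]).round(4),"z",np.percentile(z[m],[1,50,95,99]).round(4))
i=im.reshape(-1,3).astype(int);red=(i[:,2]>100)&(i[:,2]>2*i[:,1])&(i[:,2]>2*i[:,0])&(us>310)&(us<345)&(vs>60)&(vs<140)&(z>.04)
st("red",red)
for y0 in(-.18,-.17,-.16,-.15,-.14,-.13):
    m=red&(abs(by-y0)<.005)
    if m.sum()>5:
        q=np.c_[2*bx[m],2*z[m],np.ones(m.sum())];s=np.linalg.lstsq(q,bx[m]**2+z[m]**2,rcond=None)[0];print(y0,s[:2].round(4),np.sqrt(s[2]+s[0]**2+s[1]**2).round(4));st("  ",m)
st("foot area",(us>225)&(us<285)&(vs>138)&(vs<170)&(z>.02)&(z<.08)&(by<-.092))
# long edges of the lid by straight-line fits, for yaw
for y in np.arange(-.08,.03,.01):
    m=(abs(by-y)<.003)&(abs(z-.0955)<.003)&(abs(bx)<.1)
    print(round(y,3),np.percentile(bx[m],99.5).round(4),end="; ")
cr=cv2.resize(im[110:185,200:350],None,fx=5,fy=5,interpolation=cv2.INTER_CUBIC);cv2.imwrite("pics/w2c.png",cr)
for(u,v) in((250,153),(255,150),(255,155),(258,144),(333,143),(265,157),(240,158)):
    k=v*640+u;print(u,v,bx[k].round(4),by[k].round(4),z[k].round(4))
```

```text
red 848 bx [-0.0975 -0.0908 -0.0843] by [-0.1724 -0.1452 -0.1147] z [0.0598 0.0647 0.0665 0.0672]
-0.17 [-0.0907  0.0604] 0.0057
   118 bx [-0.0966 -0.0906 -0.0841] by [-0.1726 -0.1689 -0.1653] z [0.0594 0.0649 0.0665 0.0667]
-0.16 [-0.091   0.0598] 0.0061
   154 bx [-0.0976 -0.0909 -0.0846] by [-0.1647 -0.16   -0.1554] z [0.0596 0.0647 0.0664 0.067 ]
-0.15 [-0.0909  0.0599] 0.0061
   154 bx [-0.0975 -0.0908 -0.0844] by [-0.1547 -0.1499 -0.1452] z [0.0599 0.0646 0.0667 0.0669]
-0.14 [-0.0909  0.0598] 0.0062
   143 bx [-0.0973 -0.0902 -0.0842] by [-0.1446 -0.1399 -0.135 ] z [0.0596 0.0646 0.0663 0.0673]
-0.13 [-0.0911  0.0601] 0.0059
   138 bx [-0.0972 -0.091  -0.0849] by [-0.135  -0.1301 -0.1251] z [0.0607 0.0647 0.0661 0.067 ]
foot area 124 bx [-0.0433 -0.015   0.0201] by [-0.1057 -0.0989 -0.092 ] z [0.0354 0.0427 0.0774 0.078 ]
-0.08 0.0826; -0.07 0.0829; -0.06 0.0832; -0.05 0.0828; -0.04 0.0828; -0.03 0.0825; -0.02 0.0826; -0.01 0.0822; -0.0 0.0827; 0.01 0.0826; 0.02 0.083; 250 153 -0.014 -0.0995 0.0938
255 150 -0.0187 -0.102 0.0924
255 155 -0.0177 -0.0969 0.0899
258 144 -0.0112 -0.1018 0.0414
333 143 -0.0938 -0.1028 0.0604
265 157 -0.0215 -0.0902 0.0608
240 158 0.0053 -0.0898 0.0603
```

View pics/w2c.png

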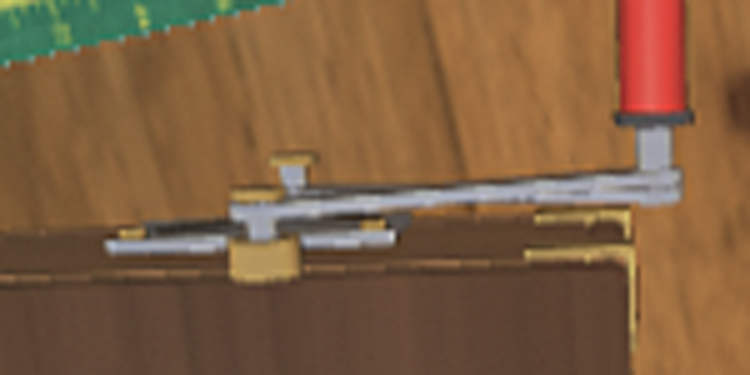

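The foot knob at about (258,144) gives a box-frame foot at (-0.011, 0.041). The grip axis is at (-0.091, 0.0595), so the distance is 82 mm, as it should be. Yaw is -10.5°. Now I plan the approach to the bar.

```bash
cat >> h.py <<'E'
O=np.array([.5827,-.0425,0]);YAW=np.deg2rad(-10.5);B=Ro.from_euler("z",YAW).as_matrix()
def w(x,y,z):return O+B@np.array([x,y,z])
def box(P):return B.T@(np.asarray(P)-O)
def tilt(a):
    s,c=np.sin(np.deg2rad(a)),np.cos(np.deg2rad(a))
    return B@np.array([[0,-c,s],[-1,0,0],[0,-s,-c]])
def tcp(x,y,z,a,back=.155):R=tilt(a);return w(x,y,z)-back*R[:,2],R
def bar(th):return .085-.212*np.cos(th+.019),0,.086+.212*np.sin(th+.019)
E
python3 - <<'E'
from h import *
p,R,s=pose();a=(p,R);b=tcp(*bar(0),45,.225);c=tcp(*bar(0),45)
e=rows(line(a,b,10),.4,nd=0)
print(b[0],c[0]);rows(line(b,c,6),.4,nd=0)
E
```

```text
[[[0.079, -0.001, -0.003], [-5.0, 21.0, 15.0], 0.4], [[0.078, -0.002, -0.004], [-5.0, 22.0, 13.0], 0.4], [[0.079, -0.001, -0.003], [-5.0, 23.0, 12.0], 0.4], [[0.079, -0.001, -0.003], [-6.0, 24.0, 10.0], 0.4], [[0.078, -0.001, -0.003], [-5.0, 25.0, 8.0], 0.4], [[0.079, -0.002, -0.004], [-6.0, 25.0, 6.0], 0.4], [[0.079, -0.001, -0.003], [-5.0, 25.0, 4.0], 0.4], [[0.078, -0.001, -0.003], [-6.0, 26.0, 2.0], 0.4], [[0.079, -0.001, -0.004], [-5.0, 25.0, 0.0], 0.4], [[0.079, -0.002, -0.003], [-6.0, 26.0, -2.0], 0.4]]
[0.30142935 0.00963043 0.24912678] [0.35009799 0.00061023 0.19962931]
[[[0.787, -0.013, -0.033], [-51.0, 201.0, 159.0], 0.4], [[0.0, 0.0, 0.0], [0.0, 0.0, 11.0], 0.4], [[0.0, 0.0, 0.0], [0.0, 0.0, 12.0], 0.4], [[0.0, 0.0, 0.0], [0.0, 0.0, 12.0], 0.4], [[0.0, 0.0, 0.0], [0.0, 0.0, 11.0], 0.4], [[0.0, 0.0, 0.0], [0.0, 0.0, 12.0], 0.4]]
```

Call:
{"fn": "play_rows", "kwargs": {"motion": [[[0.079,-0.001,-0.003],[-5,21,15],0.4],[[0.078,-0.002,-0.004],[-5,22,13],0.4],[[0.079,-0.001,-0.003],[-5,23,12],0.4],[[0.079,-0.001,-0.003],[-6,24,10],0.4],[[0.078,-0.001,-0.003],[-5,25,8],0.4],[[0.079,-0.002,-0.004],[-6,25,6],0.4],[[0.079,-0.001,-0.003],[-5,25,4],0.4],[[0.078,-0.001,-0.003],[-6,26,2],0.4],[[0.079,-0.001,-0.004],[-5,25,0],0.4],[[0.079,-0.002,-0.003],[-6,26,-2],0.4]]}}

```text
time_s: 4.0
ee_pos: [0.3562, 0.0161, 0.25]
ee_rot: [-2.404, -0.009, -1.762]
force: [0.1, 0.2, 0.3]
grip_width: 0.0339
grip_force: 0.0
```

Run:
```python
from h import *
p,R,s=pose();print(p,s["joints"],s["force"])
g=p+.155*R[:,2];print("grasp box",box(g).round(4),"bar",bar(0))
c=cams.calibration("wrist");im,d=cams.snapshot("wrist");cv2.imwrite("pics/w3.png",im[:,:,::-1])
for r in models.pinpoint("lid_bar","wrist")[:1]:print(box(r["centre"]).round(4),r["confidence"])
rows(line((p,R),tcp(*bar(0),45),8),.4)
# bar fit from depth
vs,us=np.mgrid[0:400,0:640];W=world("wrist",d,us.ravel(),vs.ravel(),c)@np.eye(3);Q=(W-O)@B
m=(abs(Q[:,0]+.127)<.012)&(abs(Q[:,2]-.09)<.014)&(abs(abs(Q[:,1])-.032)<.015);print(m.sum(),np.percentile(Q[m],[2,50,98],axis=0).round(4))
```

```text
[0.35623602 0.01614106 0.24999302] [-0.12197696 -0.99021389 -1.03105036  0.7937643  -0.05311838 -1.52592705] [0.13535826 0.17804242 0.25498364]
grasp box [-0.1291  0.0145  0.1353] bar (np.float64(-0.126961735151155), 0, np.float64(0.09002775765304107))
[-0.1229 -0.0009  0.0931] 0.67
[[[0.008, 0.003, 0.005], [3.5, 3.6, 4.4], 0.4], [[0.006, -0.001, 0.0], [2.0, 4.5, 4.4], 0.4], [[0.006, -0.002, 0.0], [2.1, 4.6, 4.3], 0.4], [[0.006, -0.001, 0.0], [2.0, 4.6, 4.4], 0.4], [[0.006, -0.002, 0.0], [2.0, 4.7, 4.3], 0.4], [[0.006, -0.001, 0.0], [2.0, 4.6, 4.2], 0.4], [[0.006, -0.002, 0.0], [2.0, 4.7, 4.3], 0.4], [[0.006, -0.001, 0.0], [2.1, 4.7, 4.2], 0.4]]
1300 [[-0.1334 -0.0466  0.088 ]
 [-0.13   -0.0328  0.0941]
 [-0.1165  0.0456  0.0961]]
```

View pics/w3.png

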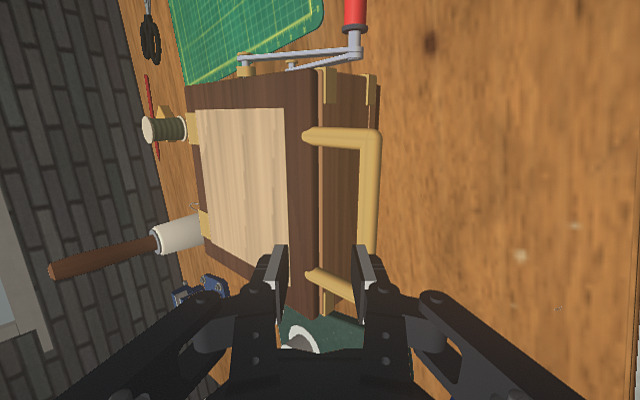

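The arm hit its joint-2 limit at 45° tilt; the picture shows the bar between the fingers, at about (370,190). I'll use 35° instead.

Run:
```python
from h import *
p,R,s=pose();A=35
b=tcp(*bar(0),A,.195);c=tcp(*bar(0),A)
e=rows(line((p,R),b,5),.3);rows(line(b,c,5),.3,start=e)
```

```text
[[[-0.025, -0.002, 0.001], [3.6, 0.7, -0.7], 0.3], [[-0.025, -0.001, 0.001], [3.6, 0.6, -0.6], 0.3], [[-0.025, -0.002, 0.001], [3.6, 0.7, -0.7], 0.3], [[-0.025, -0.001, 0.001], [3.6, 0.7, -0.6], 0.3], [[-0.025, -0.002, 0.001], [3.5, 0.8, -0.6], 0.3]]
[[[0.0, 0.0, 0.0], [0.0, 0.0, 7.9], 0.3], [[0.0, 0.0, 0.0], [0.0, 0.0, 8.0], 0.3], [[0.0, 0.0, 0.0], [0.0, 0.0, 8.0], 0.3], [[0.0, 0.0, 0.0], [0.0, 0.0, 8.0], 0.3], [[0.0, 0.0, 0.0], [0.1, 0.0, 8.0], 0.3]]
```

Call:
{"fn": "play_rows", "kwargs": {"motion": [[[-0.025,-0.002,0.001],[3.6,0.7,-0.7],0.3],[[-0.025,-0.001,0.001],[3.6,0.6,-0.6],0.3],[[-0.025,-0.002,0.001],[3.6,0.7,-0.7],0.3],[[-0.025,-0.001,0.001],[3.6,0.7,-0.6],0.3],[[-0.025,-0.002,0.001],[3.5,0.8,-0.6],0.3],[[0,0,0],[0,0,5],0.3],[[0,0,0],[0,0,5],0.3],[[0,0,0],[0,0,0],0.3],[[0,0,0],[0,0,0],0.3],[[0,0,0],[0,0,0],0.3]]}}

```text
time_s: 4.93
ee_pos: [0.3551, -0.0028, 0.2468]
ee_rot: [-2.524, -0.001, -1.76]
force: [0.5, 0.3, -0.3]
grip_width: 0.0257
grip_force: 0.0
```

Run:
```python
from h import *
p,R,s=pose();A=35
print(np.round(s["joints"],3),s["force"],box(p+.155*R[:,2]).round(4),s["grip_width"])
c=tcp(*bar(0),A);e=rows(line((p,R),c,5),.3)
# lift in arc, from bar(0), cage .19
th=lambda a,b,n:[tcp(*bar(t),A) for t in np.linspace(a,b,n+1)[1:]]
e=rows(th(0,.35,10),.19,start=c)
e=rows(th(.35,.85,10),.19,start=e)
e=rows(th(.85,1.2,10),.19,start=e)
```

```text
[-0.2   -0.899 -0.965  0.887  0.005 -1.579] [ 0.54487716  0.27606181 -0.27930236] [-0.1412 -0.0031  0.1204] 0.02573853774141307
[[[-0.001, -0.001, -0.001], [-0.5, 1.0, 6.6], 0.3], [[-0.002, -0.001, -0.001], [-0.5, 1.0, 6.6], 0.3], [[-0.001, -0.001, -0.001], [-0.5, 0.9, 6.6], 0.3], [[-0.001, 0.0, -0.001], [-0.5, 1.0, 6.6], 0.3], [[-0.002, -0.001, -0.001], [-0.5, 0.9, 6.6], 0.3]]
[[[0.0, 0.0, 0.0], [0.0, -4.5, -5.9], 0.19], [[0.0, 0.0, 0.0], [0.0, -4.7, -5.8], 0.19], [[0.0, 0.0, 0.0], [0.0, -4.8, -5.6], 0.19], [[0.0, 0.0, 0.0], [0.0, -5.1, -5.4], 0.19], [[0.0, 0.0, 0.0], [0.0, -5.3, -5.2], 0.19], [[0.0, 0.0, 0.0], [0.0, -5.4, -5.1], 0.19], [[0.0, 0.0, 0.0], [0.0, -5.6, -4.8], 0.19], [[0.0, 0.0, 0.0], [0.0, -5.8, -4.7], 0.19], [[0.0, 0.0, 0.0], [0.0, -5.9, -4.4], 0.19], [[0.0, 0.0, 0.0], [0.0, -6.1, -4.3], 0.19]]
[[[0.0, 0.0, 0.0], [0.0, -9.0, -5.7], 0.19], [[0.0, 0.0, 0.0], [0.0, -9.2, -5.2], 0.19], [[0.0, 0.0, 0.0], [0.0, -9.4, -4.7], 0.19], [[0.0, 0.0, 0.0], [0.0, -9.7, -4.3], 0.19], [[0.0, 0.0, 0.0], [0.0, -9.9, -3.8], 0.19], [[0.0, 0.0, 0.0], [0.0, -10.1, -3.3], 0.19], [[0.0, 0.0, 0.0], [0.0, -10.2, -2.8], 0.19], [[0.0, 0.0, 0.0], [0.0, -10.4, -2.3], 0.19], [[0.0, 0.0, 0.0], [0.0, -10.4, -1.7], 0.19], [[0.0, 0.0, 0.0], [0.0, -10.6, -1.2], 0.19]]
[[[0.0, 0.0, 0.0], [0.0, -7.4, -0.6], 0.19], [[0.0, 0.0, 0.0], [0.0, -7.4, -0.3], 0.19], [[0.0, 0.0, 0.0], [0.0, -7.4, 0.0], 0.19], [[0.0, 0.0, 0.0], [0.0, -7.4, 0.2], 0.19], [[0.0, 0.0, 0.0], [0.0, -7.4, 0.5], 0.19], [[0.0, 0.0, 0.0], [0.0, -7.4, 0.8], 0.19], [[0.0, 0.0, 0.0], [0.0, -7.4, 1.0], 0.19], [[0.0, 0.0, 0.0], [0.0, -7.3, 1.3], 0.19], [[0.0, 0.0, 0.0], [0.0, -7.2, 1.5], 0.19], [[0.0, 0.0, 0.0], [0.0, -7.2, 1.8], 0.19]]
```

Call:
{"fn": "play_rows", "kwargs": {"motion": [[[-0.001,-0.001,-0.001],[-0.5,1,6.6],0.3],[[-0.002,-0.001,-0.001],[-0.5,1,6.6],0.3],[[-0.001,-0.001,-0.001],[-0.5,1,6.6],0.3],[[-0.001,0,-0.001],[-0.5,1,6.6],0.3],[[-0.002,-0.001,-0.001],[-0.5,1,6.6],0.3],[[0,0,0],[0,0,0],0.19],[[0,0,0],[0,0,0],0.19],[[0,0,0],[0,0,0],0.19],[[0,0,0],[0,0,0],0.19],[[0,0,0],[0,0,0],0.19]], "squeeze": 20}}

```text
time_s: 5.77
ee_pos: [0.3706, -0.0033, 0.218]
ee_rot: [-2.529, -0.0, -1.754]
force: [0.4, -0.7, -1.0]
grip_width: 0.0162
grip_force: 0.0
```

Run:
```python
from h import *
p,R,s=pose();print(box(p+.155*R[:,2]).round(4),s["grip_width"],np.array(s["force"]).round(2))
c=cams.calibration("wrist");im,d=cams.snapshot("wrist");cv2.imwrite("pics/w4.png",im[150:350,200:450,::-1].repeat(3,0).repeat(3,1))
```

```text
[-1.266e-01 -1.000e-04  9.120e-02] 0.016190547343801386 [ 0.4  -0.66 -1.02]
```

View pics/w4.png

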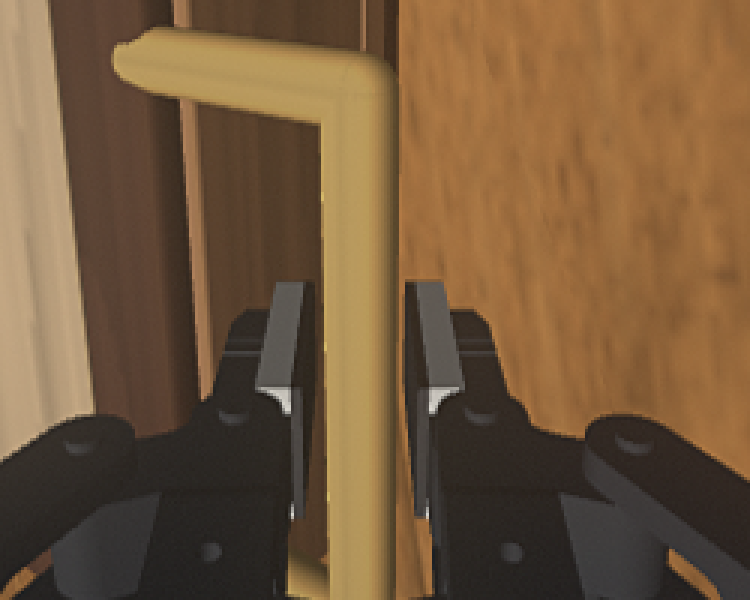

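The bar (around crop x=360) is centred between the pads (310 and 410), so it is caged. I start lifting.

Call:
{"fn": "play_rows", "kwargs": {"motion": [[[0,0,0],[0,-4.5,-5.9],0.19],[[0,0,0],[0,-4.7,-5.8],0.19],[[0,0,0],[0,-4.8,-5.6],0.19],[[0,0,0],[0,-5.1,-5.4],0.19],[[0,0,0],[0,-5.3,-5.2],0.19],[[0,0,0],[0,-5.4,-5.1],0.19],[[0,0,0],[0,-5.6,-4.8],0.19],[[0,0,0],[0,-5.8,-4.7],0.19],[[0,0,0],[0,-5.9,-4.4],0.19],[[0,0,0],[0,-6.1,-4.3],0.19]]}}

```text
time_s: 6.65
ee_pos: [0.3815, -0.0051, 0.2868]
ee_rot: [-2.544, -0.001, -1.754]
force: [-14.6, 2.9, 0.1]
grip_width: 0.0167
grip_force: 5.8
```

```bash
cat > f.py <<'E'
from h import *
p,R,s=pose();g=box(p+.155*R[:,2]);f=B.T@np.array(s["force"])
th=np.arctan2(g[2]-.086,.085-g[0])-.019;r=np.hypot(g[2]-.086,.085-g[0])
t=np.array([np.sin(th+.019),0,np.cos(th+.019)])
print("t",s["time_s"],"th",th.round(4),"r",r.round(4),"by",g[1].round(4),"f",f.round(2),"pull",(-f@t).round(2),"w",round(s["grip_width"],4))
E
python3 f.py
```

```text
t 6.65 th 0.3253 r 0.2151 by 0.0 f [-14.83   0.15   0.13] pull 4.88 w 0.0167
```

Call:
{"fn": "play_rows", "kwargs": {"motion": [[[0,0,0],[0,-9,-5.7],0.19],[[0,0,0],[0,-9.2,-5.2],0.19],[[0,0,0],[0,-9.4,-4.7],0.19],[[0,0,0],[0,-9.7,-4.3],0.19],[[0,0,0],[0,-9.9,-3.8],0.19],[[0,0,0],[0,-10.1,-3.3],0.19],[[0,0,0],[0,-10.2,-2.8],0.19],[[0,0,0],[0,-10.4,-2.3],0.19],[[0,0,0],[0,-10.4,-1.7],0.19],[[0,0,0],[0,-10.6,-1.2],0.19]]}}

```text
time_s: 7.48
ee_pos: [0.4445, -0.0168, 0.3772]
ee_rot: [-2.529, -0.0, -1.754]
force: [-3.7, 1.3, -1.6]
grip_width: 0.0164
grip_force: 1.6
```

```bash
python3 f.py
python3 - <<'E'
from h import *
p,R,s=pose();g=box(p+.155*R[:,2]);A=35
print(s["ee_rot"],s["joints"])
E
```

```text
t 7.4833 th 0.8588 r 0.2136 by 0.0001 f [-3.85  0.61 -1.57] pull 3.97 w 0.0164
[-2.52925008e+00 -1.29451336e-04 -1.75377751e+00] [-0.18995008 -0.57355098 -0.54702269  0.98499285  0.00389967 -1.57657344]
```

Good: the pull is about 4 N and now well aligned. On to 1.2.

Call:
{"fn": "play_rows", "kwargs": {"motion": [[[0,0,0],[0,-7.4,-0.6],0.19],[[0,0,0],[0,-7.4,-0.3],0.19],[[0,0,0],[0,-7.4,0],0.19],[[0,0,0],[0,-7.4,0.2],0.19],[[0,0,0],[0,-7.4,0.5],0.19],[[0,0,0],[0,-7.4,0.8],0.19],[[0,0,0],[0,-7.4,1],0.19],[[0,0,0],[0,-7.3,1.3],0.19],[[0,0,0],[0,-7.2,1.5],0.19],[[0,0,0],[0,-7.2,1.8],0.19]]}}

```text
time_s: 8.32
ee_pos: [0.5077, -0.0286, 0.413]
ee_rot: [-2.53, -0.0, -1.754]
force: [-1.5, -0.0, 0.4]
grip_width: 0.0163
grip_force: 0.7
```

```bash
python3 f.py
python3 - <<'E'
from h import *
A=35
e=rows([tcp(*bar(t),A) for t in np.linspace(1.2,1.28,11)[1:]],.19,start=tcp(*bar(1.2),A))
e=rows([tcp(*bar(t),A) for t in np.linspace(1.28,1.4,11)[1:]],.19,start=tcp(*bar(1.28),A))
# foot, knee seen?
cams.snapshot("wrist")
for l in("stay_foot_pivot","knee_grip"):
    for r in models.pinpoint(l,"wrist")[:1]:print(l,box(r["centre"]).round(4),r["confidence"])
E
```

```text
t 8.3167 th 1.2055 r 0.2127 by -0.0001 f [-1.44 -0.29  0.36] pull 1.24 w 0.0163
[[[0.0, 0.0, 0.0], [0.0, -1.6, 0.4], 0.19], [[0.0, 0.0, 0.0], [0.0, -1.7, 0.5], 0.19], [[0.0, 0.0, 0.0], [0.0, -1.6, 0.5], 0.19], [[0.0, 0.0, 0.0], [0.0, -1.6, 0.4], 0.19], [[0.0, 0.0, 0.0], [0.0, -1.7, 0.5], 0.19], [[0.0, 0.0, 0.0], [0.0, -1.6, 0.5], 0.19], [[0.0, 0.0, 0.0], [0.0, -1.6, 0.6], 0.19], [[0.0, 0.0, 0.0], [0.0, -1.6, 0.5], 0.19], [[0.0, 0.0, 0.0], [0.0, -1.6, 0.5], 0.19], [[0.0, 0.0, 0.0], [0.0, -1.6, 0.6], 0.19]]
[[[0.0, 0.0, 0.0], [0.0, -2.4, 0.9], 0.19], [[0.0, 0.0, 0.0], [0.0, -2.4, 0.8], 0.19], [[0.0, 0.0, 0.0], [0.0, -2.4, 1.0], 0.19], [[0.0, 0.0, 0.0], [0.0, -2.3, 0.9], 0.19], [[0.0, 0.0, 0.0], [0.0, -2.4, 1.0], 0.19], [[0.0, 0.0, 0.0], [0.0, -2.3, 1.0], 0.19], [[0.0, 0.0, 0.0], [0.0, -2.3, 1.0], 0.19], [[0.0, 0.0, 0.0], [0.0, -2.3, 1.1], 0.19], [[0.0, 0.0, 0.0], [0.0, -2.3, 1.1], 0.19], [[0.0, 0.0, 0.0], [0.0, -2.3, 1.1], 0.19]]
stay_foot_pivot [-0.013  -0.0902  0.0363] 0.84
knee_grip [-0.0091 -0.1477  0.1233] 0.77
```

Call:
{"fn": "play_rows", "kwargs": {"motion": [[[0,0,0],[0,-1.6,0.4],0.19],[[0,0,0],[0,-1.7,0.5],0.19],[[0,0,0],[0,-1.6,0.5],0.19],[[0,0,0],[0,-1.6,0.4],0.19],[[0,0,0],[0,-1.7,0.5],0.19],[[0,0,0],[0,-1.6,0.5],0.19],[[0,0,0],[0,-1.6,0.6],0.19],[[0,0,0],[0,-1.6,0.5],0.19],[[0,0,0],[0,-1.6,0.5],0.19],[[0,0,0],[0,-1.6,0.6],0.19]]}}

```text
time_s: 9.3
ee_pos: [0.523, -0.0314, 0.4179]
ee_rot: [-2.53, -0.0, -1.754]
force: [-0.5, 1.0, -0.1]
grip_width: 0.0162
grip_force: 0.4
```

```bash
python3 f.py
python3 - <<'E'
from h import *
cams.snapshot("wrist")
for l in("stay_foot_pivot","knee_grip"):
    for r in models.pinpoint(l,"wrist")[:1]:print(l,box(r["centre"]).round(4),r["confidence"])
E
```

```text
t 9.3 th 1.2821 r 0.2128 by -0.0 f [-0.71  0.88 -0.09] pull 0.71 w 0.0162
stay_foot_pivot [-0.0115 -0.0913  0.0347] 0.65
knee_grip [ 0.0026 -0.1479  0.1227] 0.9
```

Call:
{"fn": "play_rows", "kwargs": {"motion": [[[0,0,0],[0,-1,0.4],0.19],[[0,0,0],[0,-1,0.4],0.19],[[0,0,0],[0,-1,0.4],0.19],[[0,0,0],[0,-1,0.4],0.19],[[0,0,0],[0,-1,0.4],0.19],[[0,0,0],[0,-1,0.4],0.19],[[0,0,0],[0,-1,0.4],0.19],[[0,0,0],[0,-1,0.4],0.19],[[0,0,0],[0,-1,0.4],0.19],[[0,0,0],[0,-0.5,0.2],0.19]]}}

```text
time_s: 10.28
ee_pos: [0.5328, -0.0333, 0.4202]
ee_rot: [-2.53, -0.0, -1.754]
force: [0.6, 0.6, -0.5]
grip_width: 0.0162
grip_force: 0.2
```

```bash
python3 f.py
python3 - <<'E'
from h import *
cams.snapshot("wrist")
for l in("stay_foot_pivot","knee_grip"):
    for r in models.pinpoint(l,"wrist")[:1]:print(l,box(r["centre"]).round(4),r["confidence"])
E
```

```text
t 10.2833 th 1.3298 r 0.2125 by -0.0 f [ 0.49  0.7  -0.55] pull -0.36 w 0.0162
stay_foot_pivot [-0.0092 -0.0871  0.0344] 0.73
knee_grip [ 0.0109 -0.1466  0.1206] 0.98
```

Call:
{"fn": "play_rows", "kwargs": {"motion": [[[0,0,0],[0,-0.5,0.2],0.19],[[0,0,0],[0,-0.5,0.2],0.19],[[0,0,0],[0,-0.5,0.2],0.19],[[0,0,0],[0,-0.5,0.2],0.19],[[0,0,0],[0,-0.5,0.2],0.19],[[0,0,0],[0,-0.5,0.2],0.19],[[0,0,0],[0,-0.5,0.3],0.19],[[0,0,0],[0,-0.5,0.3],0.19],[[0,0,0],[0,0,0],0.19],[[0,0,0],[0,0,0],0.19]]}}

```text
time_s: 11.27
ee_pos: [0.5369, -0.0341, 0.421]
ee_rot: [-2.53, -0.0, -1.754]
force: [0.5, -0.0, 0.9]
grip_width: 0.0162
grip_force: 0.1
```

```bash
python3 f.py
```

```text
t 11.2667 th 1.35 r 0.2124 by -0.0001 f [0.54 0.08 0.94] pull -0.72 w 0.0162
```

Call:
{"fn": "play_rows", "kwargs": {"motion": [[[0,0,0],[0,-0.5,0.2],0.19],[[0,0,0],[0,-0.5,0.2],0.19],[[0,0,0],[0,-0.5,0.2],0.19],[[0,0,0],[0,-0.4,0.2],0.19],[[0,0,0],[0,0,0],0.19],[[0,0,0],[0,0,0],0.19],[[0,0,0],[0,0,0],0.19],[[0,0,0],[0,0,0],0.19],[[0,0,0],[0,0,0],0.19],[[0,0,0],[0,0,0],0.19]]}}

```text
time_s: 12.1
ee_pos: [0.5388, -0.0344, 0.4214]
ee_rot: [-2.53, -0.0, -1.754]
force: [-0.0, 1.1, -0.5]
grip_width: 0.0164
grip_force: 0.0
```

```bash
python3 f.py;python3 - <<'E'
from h import *
cams.snapshot("wrist")
for l in("stay_foot_pivot","knee_grip"):
    for r in models.pinpoint(l,"wrist")[:1]:print(l,box(r["centre"]).round(4),r["confidence"])
E
```

```text
t 12.1 th 1.3592 r 0.2124 by -0.0001 f [-0.24  1.05 -0.51] pull 0.33 w 0.0164
stay_foot_pivot [-0.0127 -0.0892  0.033 ] 0.75
knee_grip [ 0.0185 -0.1478  0.1181] 0.61
```

Call:
{"fn": "play_rows", "kwargs": {"motion": [[[0,0,0],[0,-0.5,0.2],0.19],[[0,0,0],[0,-0.5,0.2],0.19],[[0,0,0],[0,-0.5,0.2],0.19],[[0,0,0],[0,-0.4,0.2],0.19],[[0,0,0],[0,0,0],0.19],[[0,0,0],[0,0,0],0.19],[[0,0,0],[0,0,0],0.19],[[0,0,0],[0,0,0],0.19],[[0,0,0],[0,0,0],0.19],[[0,0,0],[0,0,0],0.19]]}}

```text
time_s: 13.08
ee_pos: [0.5407, -0.0347, 0.4215]
ee_rot: [-2.531, -0.0, -1.754]
force: [-0.6, 0.2, -0.8]
grip_width: 0.0163
grip_force: 0.8
```

```bash
python3 f.py;python3 - <<'E'
from h import *
cams.snapshot("wrist")
for l in("stay_foot_pivot","knee_grip"):
    for r in models.pinpoint(l,"wrist")[:1]:print(l,box(r["centre"]).round(4),r["confidence"])
E
```

```text
t 13.0833 th 1.3675 r 0.2121 by -0.0 f [-0.66  0.06 -0.76] pull 0.79 w 0.0163
stay_foot_pivot [-0.01   -0.0885  0.0369] 0.64
knee_grip [ 0.0295 -0.1492  0.1126] 0.73
```

Call:
{"fn": "play_rows", "kwargs": {"motion": [[[0,0,0],[0,-0.5,0.2],0.19],[[0,0,0],[0,-0.4,0.2],0.19],[[0,0,0],[0,0,0],0.19],[[0,0,0],[0,0,0],0.19],[[0,0,0],[0,0,0],0.19],[[0,0,0],[0,0,0],0.19],[[0,0,0],[0,0,0],0.19],[[0,0,0],[0,0,0],0.19],[[0,0,0],[0,0,0],0.19],[[0,0,0],[0,0,0],0.19]]}}

```text
time_s: 14.07
ee_pos: [0.5417, -0.0349, 0.4217]
ee_rot: [-2.531, -0.0, -1.754]
force: [-2.0, 0.0, -2.1]
grip_width: 0.0162
grip_force: 1.2
```

```bash
python3 f.py;python3 - <<'E'
from h import *
cams.snapshot("wrist")
for l in("stay_foot_pivot","knee_grip"):
    for r in models.pinpoint(l,"wrist")[:1]:print(l,box(r["centre"]).round(4),r["confidence"])
E
```

```text
t 14.0667 th 1.3727 r 0.2122 by -0.0001 f [-1.98 -0.34 -2.11] pull 2.33 w 0.0162
knee_grip [ 0.0323 -0.1488  0.1108] 0.91
```

Call:
{"fn": "play_rows", "kwargs": {"motion": [[[0,0,0],[0,-0.4,0.1],0.19],[[0,0,0],[0,0,0],0.19],[[0,0,0],[0,0,0],0.19],[[0,0,0],[0,0,0],0.19],[[0,0,0],[0,0,0],0.19],[[0,0,0],[0,0,0],0.19],[[0,0,0],[0,0,0],0.19],[[0,0,0],[0,0,0],0.19],[[0,0,0],[0,0,0],0.19],[[0,0,0],[0,0,0],0.19]]}}

```text
time_s: 15.05
ee_pos: [0.5421, -0.035, 0.4219]
ee_rot: [-2.531, -0.0, -1.754]
force: [-1.7, 1.6, -3.9]
grip_width: 0.0162
grip_force: 1.7
```

```bash
python3 f.py;python3 - <<'E'
from h import *
cams.snapshot("wrist")
for l in("stay_foot_pivot","knee_grip"):
    for r in models.pinpoint(l,"wrist")[:1]:print(l,box(r["centre"]).round(4),r["confidence"])
A=35
print([ (rows([tcp(*bar(t-.04),A)],.19,start=tcp(*bar(t),A)),)[0][0] for t in(1.37,1.33,1.29)])
E
```

```text
t 15.05 th 1.3746 r 0.2122 by -0.0 f [-1.97  1.24 -3.89] pull 2.62 w 0.0162
stay_foot_pivot [-0.0069 -0.0885  0.0375] 0.67
knee_grip [ 0.0273 -0.1472  0.1117] 0.95
[[[0.0, 0.0, 0.0], [0.0, 7.8, -3.4], 0.19]]
[[[0.0, 0.0, 0.0], [0.0, 7.9, -3.1], 0.19]]
[[[0.0, 0.0, 0.0], [0.0, 8.0, -2.7], 0.19]]
[array([ 0.53297408, -0.03328384,  0.41978614]), array([ 0.52489446, -0.03178638,  0.4177835 ]), array([ 0.5169446 , -0.03031296,  0.41536811])]
```

Call:
{"fn": "play_rows", "kwargs": {"motion": [[[0,0,0],[0,0.8,-0.3],0.19],[[0,0,0],[0,0.8,-0.3],0.19],[[0,0,0],[0,0.8,-0.4],0.19],[[0,0,0],[0,0.8,-0.3],0.19],[[0,0,0],[0,0.8,-0.4],0.19],[[0,0,0],[0,0.8,-0.3],0.19],[[0,0,0],[0,0.8,-0.4],0.19],[[0,0,0],[0,0.8,-0.3],0.19],[[0,0,0],[0,0.7,-0.3],0.19],[[0,0,0],[0,0.7,-0.3],0.19]]}}

```text
time_s: 16.03
ee_pos: [0.534, -0.0335, 0.421]
ee_rot: [-2.529, -0.0, -1.754]
force: [-1.6, 0.8, 0.0]
grip_width: 0.0161
grip_force: 0.4
```

```bash
python3 f.py;python3 - <<'E'
from h import *
cams.snapshot("wrist")
for l in("stay_foot_pivot","knee_grip"):
    for r in models.pinpoint(l,"wrist")[:1]:print(l,box(r["centre"]).round(4),r["confidence"])
E
```

```text
t 16.0333 th 1.3375 r 0.2131 by -0.0001 f [-1.76  0.49  0.03] pull 1.71 w 0.0161
stay_foot_pivot [-0.0131 -0.0889  0.0373] 0.74
knee_grip [ 0.036  -0.1481  0.1087] 0.76
```

Call:
{"fn": "play_rows", "kwargs": {"motion": [[[0,0,0],[0,1,-0.4],0.19],[[0,0,0],[0,1,-0.4],0.19],[[0,0,0],[0,1,-0.4],0.19],[[0,0,0],[0,1,-0.4],0.19],[[0,0,0],[0,1,-0.4],0.19],[[0,0,0],[0,1,-0.4],0.19],[[0,0,0],[0,1,-0.4],0.19],[[0,0,0],[0,1,-0.4],0.19],[[0,0,0],[0,0,0],0.19],[[0,0,0],[0,0,0],0.19]]}}

```text
time_s: 17.02
ee_pos: [0.5256, -0.032, 0.4181]
ee_rot: [-2.531, -0.0, -1.754]
force: [-1.7, 0.2, -1.1]
grip_width: 0.016
grip_force: 0.6
```

```bash
python3 f.py;python3 - <<'E'
from h import *
cams.snapshot("wrist")
for l in("stay_foot_pivot","knee_grip"):
    for r in models.pinpoint(l,"wrist")[:1]:print(l,box(r["centre"]).round(4),r["confidence"])
E
```

```text
t 17.0167 th 1.294 r 0.2122 by -0.0001 f [-1.71 -0.11 -1.09] pull 1.93 w 0.016
stay_foot_pivot [-0.0124 -0.09    0.0358] 0.74
knee_grip [ 0.0424 -0.1486  0.1055] 0.68
```

Call:
{"fn": "play_rows", "kwargs": {"motion": [[[0,0,0],[0,0.8,-0.3],0.19],[[0,0,0],[0,0.8,-0.3],0.19],[[0,0,0],[0,0.8,-0.3],0.19],[[0,0,0],[0,0.8,-0.3],0.19],[[0,0,0],[0,0.8,-0.3],0.19],[[0,0,0],[0,0.8,-0.2],0.19],[[0,0,0],[0,0.8,-0.2],0.19],[[0,0,0],[0,0.8,-0.2],0.19],[[0,0,0],[0,0,0],0.19],[[0,0,0],[0,0,0],0.19]]}}

```text
time_s: 18.0
ee_pos: [0.5195, -0.0308, 0.4168]
ee_rot: [-2.529, -0.0, -1.754]
force: [0.3, 0.8, 0.9]
grip_width: 0.0162
grip_force: 0.4
```

```bash
python3 f.py;python3 - <<'E'
from h import *
cams.snapshot("wrist")
for l in("stay_foot_pivot","knee_grip"):
    for r in models.pinpoint(l,"wrist")[:1]:print(l,box(r["centre"]).round(4),r["confidence"])
E
```

```text
t 18.0 th 1.2648 r 0.2126 by -0.0 f [0.15 0.82 0.89] pull -0.4 w 0.0162
stay_foot_pivot [-0.0121 -0.089   0.0332] 0.89
knee_grip [ 0.0399 -0.1495  0.1034] 0.93
```

Call:
{"fn": "play_rows", "kwargs": {"motion": [[[0,0,0],[0,0,0],0.36],[[0,0,0],[0,0,0],0.36],[[0,0,0],[0,0,0],0.36],[[0,0,0],[0,3,0],0.36],[[0,0,0],[0,2,0],0.36],[[0,0,0],[0,0,0],0.36],[[0,0,0],[0,0,0],0.36],[[0,0,0],[0,0,0],0.36],[[0,0,0],[0,0,0],0.36],[[0,0,0],[0,0,0],0.36]]}}

```text
time_s: 18.98
ee_pos: [0.5154, -0.03, 0.4137]
ee_rot: [-2.53, -0.0, -1.754]
force: [-0.8, -0.9, -0.3]
grip_width: 0.0306
grip_force: 0.0
```

```bash
python3 f.py;python3 - <<'E'
from h import *
c=cams.calibration("wrist");im,d=cams.snapshot("wrist");cv2.imwrite("pics/w5.png",im[:,:,::-1])
for l in("stay_foot_pivot","knee_grip","lid_bar"):
    for r in models.pinpoint(l,"wrist")[:1]:print(l,box(r["centre"]).round(4),r["confidence"])
vs,us=np.mgrid[0:400,0:640];us=us.ravel();vs=vs.ravel();Q=(world("wrist",d,us,vs,c)-O)@B
i=im.reshape(-1,3).astype(int);red=(i[:,0]>100)&(i[:,0]>2*i[:,1])&(i[:,0]>2*i[:,2])&(Q[:,1]<-.1)&(Q[:,2]>.06)&(Q[:,2]<.14)
print(red.sum(),np.percentile(Q[red],[1,50,99],axis=0).round(4))
m=red;q=np.c_[2*Q[m][:,0],2*Q[m][:,2],np.ones(m.sum())];s=np.linalg.lstsq(q,Q[m][:,0]**2+Q[m][:,2]**2,rcond=None)[0];print("grip axis",s[:2].round(4),np.sqrt(s[2]+s[0]**2+s[1]**2).round(4))
E
```

```text
t 18.9833 th 1.2413 r 0.2109 by -0.0001 f [-0.64 -1.01 -0.28] pull 0.7 w 0.0306
stay_foot_pivot [-0.012  -0.0886  0.0405] 0.75
knee_grip [ 0.0411 -0.152   0.1046] 0.56
lid_bar [0.0316 0.0005 0.2931] 0.55
1071 [[ 0.0364 -0.1653  0.102 ]
 [ 0.0415 -0.141   0.1073]
 [ 0.0493 -0.1144  0.1099]]
grip axis [0.043  0.1031] 0.0057
```

View pics/w5.png

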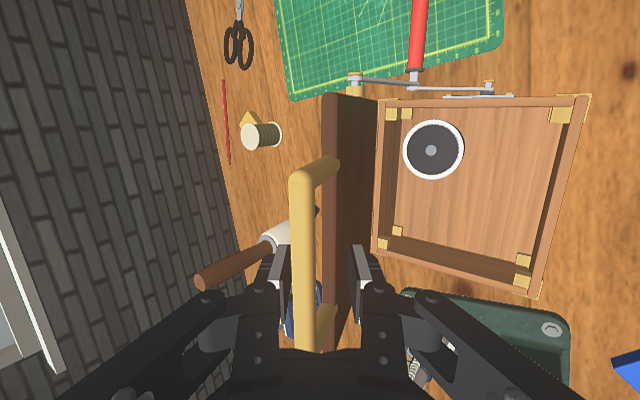

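The lid stands by itself: the picture shows the bar at (302,260) near the rear pad, the open box and the tin at (432,150). Two positions on the grip circle give a foot at (-0.0108, 0.0406). Next I retreat and go to the cake with a 20° lean, closing across its 58 mm side.

```bash
cat >> h.py <<'E'
def lean(a,yaw):  # tool z leans to +x of frame 'yaw', closing along its y
    s,c=np.sin(np.deg2rad(a)),np.cos(np.deg2rad(a))
    return Ro.from_euler("z",yaw).as_matrix()@np.array([[-c,0,s],[0,1,0],[-s,0,-c]])
E
python3 - <<'E'
from h import *
p,R,s=pose();a=(p,R);b=(p-.048*R[:,2],R)
Rp=lean(20,0);pre=(np.array([.390,.270,.05])-.17*Rp[:,2],Rp)
v=line(b,pre,16);mid=np.array([.36,.12,.36])
q=[]
for k,(x,r) in enumerate(v,1):
    t=k/16;q.append(((1-t)**2*b[0]+2*t*(1-t)*mid+t*t*pre[0],r))
print(pre[0]);rows(line(a,b,4)+q,.8,nd=0)
E
```

```text
[0.33185658 0.27       0.20974775]
[[[0.0, 0.0, 0.0], [0.0, 0.0, -12.0], 0.8], [[0.0, 0.0, 0.0], [0.0, 0.0, -12.0], 0.8], [[0.0, 0.0, 0.0], [0.0, 0.0, -12.0], 0.8], [[0.0, 0.0, 0.0], [0.0, 0.0, -12.0], 0.8], [[-0.017, 0.008, 0.087], [-15.0, 22.0, -1.0], 0.8], [[-0.016, 0.009, 0.088], [-13.0, 23.0, 0.0], 0.8], [[-0.017, 0.008, 0.087], [-12.0, 24.0, 1.0], 0.8], [[-0.017, 0.009, 0.087], [-9.0, 24.0, 2.0], 0.8], [[-0.016, 0.008, 0.088], [-8.0, 25.0, 4.0], 0.8], [[-0.017, 0.009, 0.087], [-6.0, 24.0, 4.0], 0.8]]
[[[-0.017, 0.008, 0.087], [-4.0, 25.0, 6.0], 0.8], [[-0.016, 0.009, 0.088], [-3.0, 25.0, 6.0], 0.8], [[-0.017, 0.008, 0.087], [-1.0, 25.0, 8.0], 0.8], [[-0.016, 0.009, 0.087], [1.0, 24.0, 9.0], 0.8], [[-0.017, 0.008, 0.088], [2.0, 24.0, 10.0], 0.8], [[-0.017, 0.009, 0.087], [3.0, 23.0, 11.0], 0.8], [[-0.016, 0.008, 0.087], [5.0, 22.0, 13.0], 0.8], [[-0.017, 0.009, 0.088], [7.0, 22.0, 13.0], 0.8], [[-0.017, 0.008, 0.087], [7.0, 21.0, 15.0], 0.8], [[-0.016, 0.009, 0.087], [9.0, 20.0, 15.0], 0.8]]
```

Call:
{"fn": "play_rows", "kwargs": {"motion": [[[0,0,0],[0,0,-12],0.36],[[0,0,0],[0,0,-12],0.36],[[0,0,0],[0,0,-12],0.36],[[0,0,0],[0,0,-12],0.36],[[-0.017,0.008,0.087],[-15,22,-1],0.8],[[-0.016,0.009,0.088],[-13,23,0],0.8],[[-0.017,0.008,0.087],[-12,24,1],0.8],[[-0.017,0.009,0.087],[-9,24,2],0.8],[[-0.016,0.008,0.088],[-8,25,4],0.8],[[-0.017,0.009,0.087],[-6,24,4],0.8]]}}

```text
time_s: 20.02
ee_pos: [0.4051, 0.0848, 0.3764]
ee_rot: [-2.688, 0.229, -2.237]
force: [0.8, 0.0, -0.5]
grip_width: 0.0682
grip_force: 0.0
```

Call:
{"fn": "play_rows", "kwargs": {"motion": [[[-0.017,0.008,0.087],[-4,25,6],0.8],[[-0.016,0.009,0.088],[-3,25,6],0.8],[[-0.017,0.008,0.087],[-1,25,8],0.8],[[-0.016,0.009,0.087],[1,24,9],0.8],[[-0.017,0.008,0.088],[2,24,10],0.8],[[-0.017,0.009,0.087],[3,23,11],0.8],[[-0.016,0.008,0.087],[5,22,13],0.8],[[-0.017,0.009,0.088],[7,22,13],0.8],[[-0.017,0.008,0.087],[7,21,15],0.8],[[0,0,0],[0,0,0],0.8]]}}

```text
time_s: 20.85
ee_pos: [0.3337, 0.2528, 0.2254]
ee_rot: [-3.094, 0.35, -3.047]
force: [-0.9, -0.6, 0.2]
grip_width: 0.0683
grip_force: 0.0
```

Run:
```python
from h import *
p,R,s=pose();print(p,s["ee_rot"],np.round(s["joints"],3),s["time_s"],s["grip_width"])
c=cams.calibration("wrist");im,d=cams.snapshot("wrist");cv2.imwrite("pics/w6.png",im[:,:,::-1])
for r in models.pinpoint("wax_centre","wrist")[:2]:print(np.round(r["centre"],4),r["confidence"])
vs,us=np.mgrid[0:400,0:640];us=us.ravel();vs=vs.ravel();W=world("wrist",d,us,vs,c)
i=im.reshape(-1,3).astype(int);m=(i[:,0]>i[:,2]*1.5)&(W[:,2]>.0135)&(W[:,2]<.025)&(abs(W[:,0]-.39)<.05)&(abs(W[:,1]-.27)<.05)
print(m.sum(),W[m].mean(0),cv2.minAreaRect((W[m][:,:2]*1e3).astype(np.float32)))
T=(W-p)@R;f=(T[:,2]>.1)&(T[:,2]<.19)&(abs(T[:,0])<.014)&(abs(T[:,1])<.07)&(d.ravel()>0)
for sg in(1,-1):
    k=f&(T[:,1]*sg>.02);print("finger",k.sum(),k.sum() and np.percentile(T[k],[1,50,99],axis=0).round(4))
```

```text
[0.33370674 0.25275583 0.22539949] [-3.09388839  0.34974114 -3.04680709] [ 0.554 -0.391 -0.667  0.999 -0.196  0.439] 20.85 0.0683168609104782
[0.3942 0.2684 0.0104] 0.91
[0.4157 0.1592 0.011 ] 0.83
3914 [0.38662246 0.26922158 0.0172639 ] ((389.16796875, 269.43975830078125), (57.62959289550781, 38.89718246459961), 88.47657775878906)
finger 7848 [[-0.0095  0.0334  0.1005]
 [ 0.0085  0.0506  0.1128]
 [ 0.0139  0.0658  0.1618]]
finger 7894 [[-0.0096 -0.0653  0.1004]
 [ 0.0085 -0.0503  0.1128]
 [ 0.0139 -0.033   0.1619]]
```

View pics/w6.png

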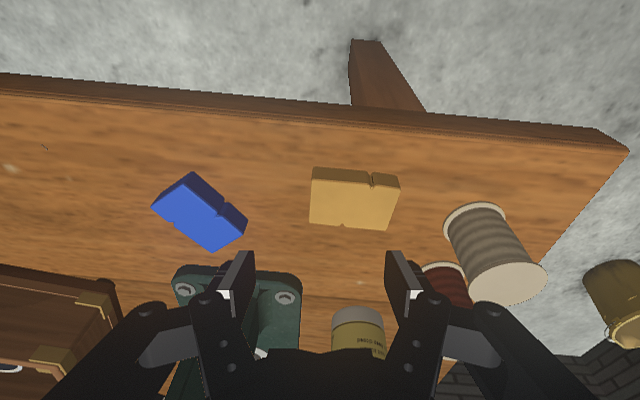

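The picture shows the yellow cake at (355,200), ahead of and between the fingers, with the blue one at (200,210). The fingertips are 163 mm ahead of the TCP at this opening.

Run:
```python
from h import *
p,R,s=pose();Rp=lean(20,-.027)
pre=(np.array([.390,.2695,.035])-.164*Rp[:,2],Rp);g=(np.array([.390,.2695,.006])-.164*Rp[:,2],Rp)
rows(line((p,R),pre,5)+line(pre,g,5),.8);print(g)
```

```text
[[[-0.001, 0.002, 0.023], [2.7, 4.2, 7.2], 0.8], [[-0.002, 0.002, 0.023], [2.7, 4.2, 7.2], 0.8], [[-0.001, 0.001, 0.023], [2.9, 4.1, 7.2], 0.8], [[-0.002, 0.002, 0.023], [2.9, 4.0, 7.2], 0.8], [[-0.001, 0.002, 0.023], [3.0, 3.9, 7.3], 0.8], [[0.0, 0.0, 0.0], [2.0, 0.1, 5.4], 0.8], [[0.0, 0.0, 0.0], [2.0, 0.0, 5.5], 0.8], [[0.0, 0.0, 0.0], [1.9, 0.0, 5.4], 0.8], [[0.0, 0.0, 0.0], [2.0, 0.0, 5.5], 0.8], [[0.0, 0.0, 0.0], [2.0, 0.0, 5.4], 0.8]]
(array([0.33392914, 0.27101428, 0.16010959]), array([[-0.93935012,  0.02699672,  0.34189548],
       [ 0.02536862,  0.99963552, -0.00923342],
       [-0.34202014,  0.        , -0.93969262]]))
```

Call:
{"fn": "play_rows", "kwargs": {"motion": [[[-0.001,0.002,0.023],[2.7,4.2,7.2],0.8],[[-0.002,0.002,0.023],[2.7,4.2,7.2],0.8],[[-0.001,0.001,0.023],[2.9,4.1,7.2],0.8],[[-0.002,0.002,0.023],[2.9,4,7.2],0.8],[[-0.001,0.002,0.023],[3,3.9,7.3],0.8],[[0,0,0],[2,0,5.4],0.8],[[0,0,0],[2,0,5.4],0.8],[[0,0,0],[2,0,5.4],0.8],[[0,0,0],[2,0,5.4],0.8],[[0,0,0],[2,0,5.4],0.8]]}}

```text
time_s: 21.78
ee_pos: [0.3345, 0.2707, 0.16]
ee_rot: [3.141, 0.35, 3.112]
force: [-0.7, -0.5, -0.7]
grip_width: 0.0684
grip_force: 0.0
```

Call:
{"fn": "play_rows", "kwargs": {"motion": [[[0,0,0],[0,0,0],0.8],[[0,0,0],[0,0,0],0.6],[[0,0,0],[0,0,0],0.6],[[0,0,0],[0,0,0],0.6],[[0,0,0],[0,0,0],0.6],[[0,0,0],[0,0,0],0.6],[[0,0,0],[-2,0,-5],0.6],[[0,0,0],[-5,0,-13],0.6],[[0,0,0],[-8,0,-20],0.6],[[0,0,0],[-8,0,-20],0.6]], "squeeze": 30}}

```text
time_s: 22.62
ee_pos: [0.3345, 0.2699, 0.2207]
ee_rot: [-3.139, 0.344, 3.113]
force: [0.4, -0.1, 0.4]
grip_width: 0.0573
grip_force: 32.4
```

Run:
```python
from h import *
p,R,s=pose();print(p,s["ee_rot"],s["time_s"],s["grip_width"],s["grip_force"],s["force"])
c=cams.calibration("wrist");im,d=cams.snapshot("wrist");cv2.imwrite("pics/w7.png",im[:,:,::-1])
vs,us=np.mgrid[0:400,0:640];us=us.ravel();vs=vs.ravel();W=world("wrist",d,us,vs,c);T=(W-p)@R
i=im.reshape(-1,3).astype(int);m=(i[:,0]>i[:,2]*1.4)&(i[:,0]>90)&(abs(T[:,0])<.04)&(abs(T[:,1])<.028)&(T[:,2]<.19)&(T[:,2]>.12)
print(m.sum())
if m.sum()>30:
    print(np.percentile(W[m],[2,50,98],axis=0).round(4),np.percentile(T[m],[2,50,98],axis=0).round(4))
    n=np.linalg.svd(W[m]-W[m].mean(0),full_matrices=False)[2][2];print("normal",n.round(3))
# place path
Rp=lean(20,YAW)
a=(p,R);m1=(np.array([.36,.13,.34]),lean(20,-.1));hi=(w(-.045,.027,.115)-.164*Rp[:,2],Rp)
print(hi[0]);e=rows(line(a,m1,9)+line(m1,hi,9),.6,nd=0)
```

```text
[0.33448259 0.26988773 0.22070163] [-3.1391805   0.34357268  3.11345602] 22.6167 0.05731835201140354 32.36372351646423 [ 0.43540258 -0.09102374  0.35610772]
8227
[[0.3688 0.2416 0.0609]
 [0.3758 0.2684 0.0764]
 [0.4046 0.295  0.0775]] [[-1.740e-02 -2.660e-02  1.476e-01]
 [ 9.600e-03 -1.000e-04  1.534e-01]
 [ 2.080e-02  2.670e-02  1.623e-01]]
normal [-0.253  0.006  0.968]
[0.48822184 0.00247031 0.26910959]
[[[0.008, 0.009, 0.005], [-3.0, -17.0, -7.0], 0.6], [[0.002, -0.001, 0.008], [-8.0, -15.0, -11.0], 0.6], [[0.003, 0.0, 0.007], [-8.0, -16.0, -11.0], 0.6], [[0.002, -0.001, 0.008], [-8.0, -15.0, -11.0], 0.6], [[0.003, -0.001, 0.007], [-8.0, -16.0, -11.0], 0.6], [[0.002, 0.0, 0.008], [-8.0, -15.0, -12.0], 0.6], [[0.002, -0.001, 0.007], [-8.0, -15.0, -11.0], 0.6], [[0.003, 0.0, 0.008], [-9.0, -16.0, -11.0], 0.6], [[0.002, -0.001, 0.007], [-8.0, -15.0, -11.0], 0.6], [[0.003, 0.0, 0.009], [-12.0, -12.0, 13.0], 0.6]]
[[[0.004, 0.0, 0.009], [-12.0, -13.0, 13.0], 0.6], [[0.003, 0.0, 0.009], [-12.0, -12.0, 13.0], 0.6], [[0.003, 0.0, 0.008], [-13.0, -13.0, 12.0], 0.6], [[0.003, 0.0, 0.009], [-12.0, -12.0, 13.0], 0.6], [[0.003, 0.0, 0.009], [-12.0, -12.0, 13.0], 0.6], [[0.003, 0.0, 0.008], [-13.0, -11.0, 13.0], 0.6], [[0.004, 0.0, 0.009], [-13.0, -12.0, 13.0], 0.6], [[0.003, 0.0, 0.009], [-13.0, -12.0, 13.0], 0.6]]
```

Call:
{"fn": "play_rows", "kwargs": {"motion": [[[0.008,0.009,0.005],[-3,-17,-7],0.6],[[0.002,-0.001,0.008],[-8,-15,-11],0.6],[[0.003,0,0.007],[-8,-16,-11],0.6],[[0.002,-0.001,0.008],[-8,-15,-11],0.6],[[0.003,-0.001,0.007],[-8,-16,-11],0.6],[[0.002,0,0.008],[-8,-15,-12],0.6],[[0.002,-0.001,0.007],[-8,-15,-11],0.6],[[0.003,0,0.008],[-9,-16,-11],0.6],[[0.002,-0.001,0.007],[-8,-15,-11],0.6],[[0.003,0,0.009],[-12,-12,13],0.6]]}}

```text
time_s: 23.5
ee_pos: [0.3739, 0.1154, 0.332]
ee_rot: [-3.141, 0.351, 3.033]
force: [1.9, 0.1, 0.0]
grip_width: 0.0567
grip_force: 32.5
```

Call:
{"fn": "play_rows", "kwargs": {"motion": [[[0.004,0,0.009],[-12,-13,13],0.6],[[0.003,0,0.009],[-12,-12,13],0.6],[[0.003,0,0.008],[-13,-13,12],0.6],[[0.003,0,0.009],[-12,-12,13],0.6],[[0.003,0,0.009],[-12,-12,13],0.6],[[0.003,0,0.008],[-13,-11,13],0.6],[[0.004,0,0.009],[-13,-12,13],0.6],[[0.003,0,0.009],[-13,-12,13],0.6],[[0,0,0],[0,0,0],0.6],[[0,0,0],[0,0,0],0.6]]}}

```text
time_s: 24.33
ee_pos: [0.487, 0.001, 0.2631]
ee_rot: [-3.138, 0.341, 2.958]
force: [-0.5, -0.2, -0.1]
grip_width: 0.0575
grip_force: 32.4
```

Run:
```python
from h import *
p,R,s=pose();print(p,s["ee_rot"],s["time_s"],s["grip_width"],s["grip_force"],s["force"])
print("tip box",box(p+.164*R[:,2]).round(4))
c=cams.calibration("wrist");im,d=cams.snapshot("wrist");cv2.imwrite("pics/w8.png",im[:,:,::-1])
for r in models.pinpoint("tin","wrist")[:1]:print("tin",box(r["centre"]).round(4),r["confidence"])
for r in models.pinpoint("wax_centre","wrist")[:1]:print("wax",box(r["centre"]).round(4),r["confidence"])
Rp=lean(20,YAW);fl=(w(-.045,.027,.0355)-.164*Rp[:,2],Rp)
rows(line((p,R),fl,10),.6)
```

```text
[0.48698675 0.00099744 0.26311302] [-3.13838158  0.34062799  2.95778124] 24.3333 0.05746159867026343 32.423611879348755 [-0.54060269 -0.1933638  -0.09405562]
tip box [-0.0472  0.0248  0.1085]
tin [ 0.0395 -0.0365  0.0271] 0.74
wax [-0.0462  0.0262  0.1134] 0.87
[[[0.0, 0.003, 0.002], [2.9, -0.8, 8.7], 0.6], [[0.0, -0.001, 0.0], [2.4, 0.2, 7.0], 0.6], [[0.0, -0.001, 0.0], [2.4, 0.2, 6.9], 0.6], [[-0.001, -0.001, 0.0], [2.4, 0.2, 7.0], 0.6], [[0.0, 0.0, 0.0], [2.4, 0.1, 6.9], 0.6], [[0.0, -0.001, 0.0], [2.4, 0.2, 7.0], 0.6], [[-0.001, -0.001, 0.0], [2.4, 0.2, 6.9], 0.6], [[0.0, -0.001, 0.0], [2.4, 0.2, 7.0], 0.6], [[0.0, -0.001, -0.001], [2.4, 0.1, 6.9], 0.6], [[-0.001, -0.001, 0.0], [2.4, 0.2, 7.0], 0.6]]
```

View pics/w8.png

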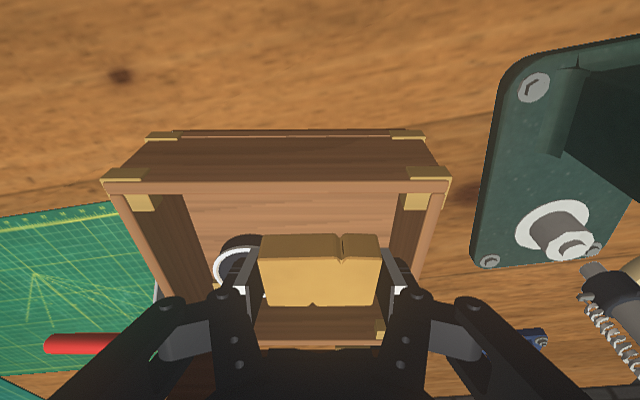

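The picture shows the cake held level at (320,270) over the front of the open box, with the tin behind it at (238,262), clear. I lower it 4 mm nearer the front wall for body clearance.

Call:
{"fn": "play_rows", "kwargs": {"motion": [[[0,0.003,0.002],[3.2,-0.8,8.5],0.6],[[0,-0.001,0],[2.7,0.2,6.9],0.6],[[0,-0.001,0],[2.7,0.2,6.9],0.6],[[-0.001,-0.001,0],[2.7,0.2,6.9],0.6],[[0,0,0],[2.7,0.1,6.8],0.6],[[0,-0.001,0],[2.7,0.2,6.8],0.6],[[-0.001,-0.001,0],[2.7,0.2,6.8],0.6],[[0,-0.001,0],[2.7,0.2,6.8],0.6],[[0,-0.001,-0.001],[2.7,0.1,6.7],0.6],[[0,0,0],[2,0.2,4.5],0.6]]}}

```text
time_s: 25.32
ee_pos: [0.4874, 0.0002, 0.195]
ee_rot: [-3.133, 0.357, 2.956]
force: [-1.7, -12.8, 1.3]
grip_width: 0.0569
grip_force: 37.7
```

Run:
```python
from h import *
p,R,s=pose();print(p,s["ee_rot"],s["time_s"],s["grip_width"],s["grip_force"],np.round(s["force"],2))
print("tip box",box(p+.164*R[:,2]).round(4))
c=cams.calibration("wrist");im,d=cams.snapshot("wrist");cv2.imwrite("pics/w9.png",im[:,:,::-1])
vs,us=np.mgrid[0:400,0:640];us=us.ravel();vs=vs.ravel();Q=(world("wrist",d,us,vs,c)-O)@B
i=im.reshape(-1,3).astype(int);T=(O+Q@B.T-p)@R
m=(abs(Q[:,0]+.049)<.012)&(abs(Q[:,1]-.027)<.02)&(d.ravel()>0)
print("top z",m.sum(),np.percentile(Q[m,2],[5,50,95]).round(4))
```

```text
[4.87411955e-01 2.46622085e-04 1.95034329e-01] [-3.1331078  0.357253   2.9560985] 25.3167 0.056949667775871744 37.73097038269043 [ -1.69 -12.77   1.3 ]
tip box [-0.0441  0.0231  0.0414]Traceback (most recent call last):
  File "<stdin>", line 8, in <module>
    return _quantile_unchecked(
        a, q, axis, out, overwrite_input, method, keepdims, weights)
    return _ureduce(a,
                    func=_quantile_ureduce_func,
    ...<5 lines>...
                    overwrite_input=overwrite_input,
                    method=method)
    r = func(a, **kwargs)
    result = _quantile(arr,
                       quantiles=q,
    ...<2 lines>...
                       out=out,
                       weights=wgt)
    slices_having_nans = np.isnan(arr[-1, ...])
                                  ~~~^^^^^^^^^
IndexError: index -1 is out of bounds for axis 0 with size 0
```

The left finger's linkage touches the left wall at 13 N sideways. I shift 15 mm to the right, then finish lowering.

Call:
{"fn": "play_rows", "kwargs": {"motion": [[[0,0,0],[0,-3,0],0.6],[[0,0,0],[0,-4,0],0.6],[[0,0,0],[0,-4,0],0.6],[[0,0,0],[0,-4,0],0.6],[[0,0,0],[0,0,0],0.6],[[0,0,0],[0.4,0,1.2],0.6],[[0,0,0],[0.4,0,1.2],0.6],[[0,0,0],[0,0,0],0.6],[[0,0,0],[0,0,0],0.6],[[0,0,0],[0,0,0],0.6]]}}

```text
time_s: 26.2
ee_pos: [0.4843, -0.0126, 0.1921]
ee_rot: [-3.14, 0.355, 2.957]
force: [2.5, -1.4, 5.6]
grip_width: 0.057
grip_force: 37.9
```

```bash
cat > k.py <<'E'
from h import *
p,R,s=pose();print(p.round(4),np.round(s["ee_rot"],3),s["time_s"],round(s["grip_width"],4),s["grip_force"],np.round(s["force"],2))
print("tip box",box(p+.164*R[:,2]).round(4))
c=cams.calibration("wrist");im,d=cams.snapshot("wrist")
for r in models.pinpoint("wax_centre","wrist")[:1]:print("wax",box(r["centre"]).round(4),r["confidence"])
for r in models.outline_of("wax_centre","wrist")[:1]:
    vs,us=np.nonzero(r["region"]);Q=(world("wrist",d,us,vs,c)-O)@B;print("visible",np.percentile(Q,[3,50,97],axis=0).round(4).tolist())
E
python3 k.py
```

```text
[ 0.4843 -0.0126  0.1921] [-3.14   0.355  2.957] 26.2 0.057 37.859700322151184 [ 2.47 -1.37  5.57]
tip box [-0.0453  0.0112  0.0383]
visible [[0.0024, -0.0634, 0.0309], [0.012, -0.0167, 0.0442], [0.0347, -0.0039, 0.0478]]
```

Run:
```python
from h import *
p,R,s=pose();f=B.T@np.array(s["force"]);t=B.T@np.array(s["ft_torque"]);print("f",f.round(2),"tau",t.round(3))
# line of action, relative to TCP, in box axes
r=np.cross(f,t)/(f@f);print("nearest pt",box(p+B@r).round(4))
for k in(-.02,-.01,0,.01,.02):print((box(p+B@r)+k*10*f/np.linalg.norm(f)/1).round(3))
c=cams.calibration("wrist");im,d=cams.snapshot("wrist")
vs,us=np.mgrid[150:330,230:420];us=us.ravel();vs=vs.ravel();Q=(world("wrist",d,us,vs,c)-O)@B;T=(O+Q@B.T-p)@R
i=im[vs,us].astype(int);m=(i[:,0]>1.5*i[:,2])&(abs(T[:,1])<.03)&(T[:,2]>.12)&(T[:,2]<.19)&(abs(T[:,0])<.045)
print(m.sum());H=np.histogram(Q[m,2],bins=np.arange(.025,.08,.003));print(H[0],H[1].round(3))
k=m&(Q[:,2]>.04);print(np.percentile(Q[k],[2,50,98],axis=0).round(4))
for x0 in np.arange(-.07,-.02,.008):
    kk=m&(abs(Q[:,0]-x0)<.004);print(x0.round(3),kk.sum(),kk.sum() and np.percentile(Q[kk,2],[10,50,90]).round(4))
```

```text
f [ 2.74 -0.52  4.7 ] tau [-0.052 -0.268 -0.08 ]
nearest pt [-0.0587  0.0106  0.1667]
[-0.159  0.03  -0.005]
[-0.109  0.02   0.081]
[-0.059  0.011  0.167]
[-0.008  0.001  0.253]
[ 0.042 -0.008  0.339]
13504
[ 604  406  551  569  612  658  669  719  770  811  868  929  994 1048
 1136  151    0    0] [0.025 0.028 0.031 0.034 0.037 0.04  0.043 0.046 0.049 0.052 0.055 0.058
 0.061 0.064 0.067 0.07  0.073 0.076 0.079]
[[-0.0864 -0.0176  0.0408]
 [-0.0855  0.0113  0.0576]
 [-0.0845  0.04    0.07  ]]
-0.07 0 0
-0.062 0 0
-0.054 6 [0.0668 0.0677 0.0686]
-0.046 8 [0.0649 0.0661 0.0684]
-0.038 0 0
-0.03 0 0
-0.022 0 0
```

Force and torque point to the front wall or rim rather than the floor. I shift 8 mm back and check again.

Call:
{"fn": "play_rows", "kwargs": {"motion": [[[0,0,0],[-2.5,0,0.9],0.6],[[0,0,0],[-2.5,0,0.9],0.6],[[0,0,0],[-2.5,0,0.9],0.6],[[0,0,0],[0,0,0],0.6],[[0,0,0],[0,0,0],0.6],[[0,0,0],[0,0,0],0.6],[[0,0,0],[0,0,0],0.6],[[0,0,0],[0,0,0],0.6],[[0,0,0],[0,0,0],0.6],[[0,0,0],[0,0,0],0.6]]}}

```text
time_s: 27.23
ee_pos: [0.4904, -0.0136, 0.1896]
ee_rot: [-3.141, 0.349, 2.958]
force: [-0.2, -0.1, 0.8]
grip_width: 0.0571
grip_force: 38.5
```

Run:
```python
from h import *
p,R,s=pose();f=B.T@np.array(s["force"]);t=B.T@np.array(s["ft_torque"]);print("f",f.round(2),"tau",t.round(3),s["ee_rot"],"tcp",box(p).round(4))
print("tip box",box(p+.164*R[:,2]).round(4))
```

```text
f [-0.17 -0.14  0.77] tau [ 0.141  0.43  -0.001] [-3.1406181   0.34852206  2.95816059] tcp [-0.0961  0.0116  0.1896]
tip box [-0.0401  0.0114  0.0354]
```

Call:
{"fn": "play_rows", "kwargs": {"motion": [[[0,0,0],[0.3,0,1],0.6],[[0,0,0],[0,0,0],0.6],[[0,0,0],[0,0,0],0.78],[[0,0,0],[0,0,0],0.78],[[0,0,0],[0,0,0],0.78],[[0,0,0],[-0.7,0,-2],0.78],[[0,0,0],[-2,0,-5],0.78],[[0,0,0],[-6,0,-16],0.78],[[0,0,0],[-9,0,-25],0.78],[[0,0,0],[-9,0,-25],0.78]]}}

```text
time_s: 28.07
ee_pos: [0.4901, -0.0136, 0.2666]
ee_rot: [-3.14, 0.347, 2.958]
force: [0.4, -0.2, 0.1]
grip_width: 0.0664
grip_force: 0.0
```

Run:
```python
from h import *
p,R,s=pose();print("tip",box(p+.164*R[:,2]).round(4),np.round(s["force"],2),np.round(s["ft_torque"],3),s["grip_width"],s["time_s"])
c=cams.calibration("wrist");im,d=cams.snapshot("wrist");cv2.imwrite("pics/w10.png",im[:,:,::-1])
for l in("wax_centre","tin"):
    for r in models.pinpoint(l,"wrist")[:1]:print(l,box(r["centre"]).round(4),r["confidence"])
for r in models.outline_of("wax_centre","wrist")[:1]:
    vs,us=np.nonzero(r["region"]);Q=(world("wrist",d,us,vs,c)-O)@B;print("vis",np.percentile(Q,[3,50,97],axis=0).round(4).tolist())
    k=Q[:,2]>np.median(Q[:,2])-.003;X=Q[k&(Q[:,2]<.055)];A=np.c_[X[:,:2],np.ones(len(X))];print(len(X),np.linalg.lstsq(A,X[:,2],rcond=None)[0].round(3));print(cv2.minAreaRect((X[:,:2]*1e3).astype(np.float32)))
```

```text
tip [-0.0405  0.0113  0.1123] [ 0.36 -0.16  0.07] [0.068 0.3   0.002] 0.0664144057910574 28.0667
wax_centre [-0.0397  0.015   0.0375] 0.65
tin [ 0.0372 -0.0356  0.0278] 0.96
vis [[-0.0529, -0.0149, 0.0444], [-0.0399, 0.0115, 0.0454], [-0.0248, 0.0376, 0.0464]]
2651 [-0.005  0.001  0.045]
((-38.54779815673828, 11.297870635986328), (31.24317169189453, 57.11333084106445), 0.010151810944080353)
```

The cake lies flat: its top is at 45.4 mm, level, at box (-39, +11) mm, with the tin at (+37, -36). On to the red grip, coming down over it from above with the tool rotated.

```bash
cat >> h.py <<'E'
FOOT=(-.0108,.0406);RK=.0824;YG=-.155
def knee(deg,a,back=.157,r=RK):
    t=np.deg2rad(deg);return tcp(FOOT[0]+r*np.cos(t),YG,FOOT[1]+r*np.sin(t),a,back)
E
python3 - <<'E'
from h import *
p,R,s=pose();k=knee(49.2,0)
w1=(w(-.09,-.155,.31),tilt(0));up=(k[0]+[0,0,.06],k[1])
v=line((p,R),w1,16);v=[(x+np.array([0,0,.03*np.sin(np.pi*(i+1)/16)]),r) for i,(x,r) in enumerate(v)]
print(w1[0],up[0],k[0]);rows(v+line(w1,up,6)+line(up,k,8),.4,nd=0)
E
```

```text
[ 0.46596055 -0.17850331  0.31      ] [ 0.59677461 -0.20274827  0.31997639] [ 0.59677461 -0.20274827  0.25997639]
[[[-0.017, 0.017, -0.097], [-3.0, -10.0, -8.0], 0.4], [[-0.018, 0.017, -0.097], [-2.0, -11.0, -8.0], 0.4], [[-0.017, 0.018, -0.097], [-1.0, -11.0, -7.0], 0.4], [[-0.018, 0.017, -0.097], [1.0, -10.0, -7.0], 0.4], [[-0.017, 0.017, -0.097], [2.0, -10.0, -7.0], 0.4], [[-0.017, 0.018, -0.098], [3.0, -10.0, -6.0], 0.4], [[-0.018, 0.017, -0.097], [5.0, -9.0, -4.0], 0.4], [[-0.017, 0.017, -0.097], [5.0, -8.0, -4.0], 0.4], [[-0.017, 0.017, -0.097], [7.0, -8.0, -3.0], 0.4], [[-0.018, 0.018, -0.097], [8.0, -7.0, -2.0], 0.4]]
[[[-0.017, 0.017, -0.097], [8.0, -6.0, 0.0], 0.4], [[-0.017, 0.017, -0.097], [9.0, -5.0, 1.0], 0.4], [[-0.018, 0.017, -0.097], [10.0, -4.0, 1.0], 0.4], [[-0.017, 0.018, -0.097], [10.0, -3.0, 2.0], 0.4], [[-0.018, 0.017, -0.097], [10.0, -2.0, 3.0], 0.4], [[-0.017, 0.017, -0.098], [11.0, -2.0, 3.0], 0.4], [[0.0, 0.0, 0.0], [0.0, -22.0, -2.0], 0.4], [[0.0, 0.0, 0.0], [0.0, -22.0, -1.0], 0.4], [[0.0, 0.0, 0.0], [0.0, -22.0, -2.0], 0.4], [[0.0, 0.0, 0.0], [0.0, -22.0, -2.0], 0.4]]
[[[0.0, 0.0, 0.0], [0.0, -22.0, -1.0], 0.4], [[0.0, 0.0, 0.0], [0.0, -23.0, -2.0], 0.4], [[0.0, 0.0, 0.0], [0.0, 0.0, 7.0], 0.4], [[0.0, 0.0, 0.0], [0.0, 0.0, 8.0], 0.4], [[0.0, 0.0, 0.0], [0.0, 0.0, 7.0], 0.4], [[0.0, 0.0, 0.0], [0.0, 0.0, 8.0], 0.4], [[0.0, 0.0, 0.0], [0.0, 0.0, 7.0], 0.4], [[0.0, 0.0, 0.0], [0.0, 0.0, 8.0], 0.4], [[0.0, 0.0, 0.0], [0.0, 0.0, 7.0], 0.4], [[0.0, 0.0, 0.0], [0.0, 0.0, 8.0], 0.4]]
```

Call:
{"fn": "play_rows", "kwargs": {"motion": [[[-0.017,0.017,-0.097],[-3,-10,-8],0.4],[[-0.018,0.017,-0.097],[-2,-11,-8],0.4],[[-0.017,0.018,-0.097],[-1,-11,-7],0.4],[[-0.018,0.017,-0.097],[1,-10,-7],0.4],[[-0.017,0.017,-0.097],[2,-10,-7],0.4],[[-0.017,0.018,-0.098],[3,-10,-6],0.4],[[-0.018,0.017,-0.097],[5,-9,-4],0.4],[[-0.017,0.017,-0.097],[5,-8,-4],0.4],[[-0.017,0.017,-0.097],[7,-8,-3],0.4],[[-0.018,0.018,-0.097],[8,-7,-2],0.4]]}}

```text
time_s: 29.1
ee_pos: [0.4744, -0.1174, 0.3193]
ee_rot: [-3.078, 0.123, -2.329]
force: [-0.0, 0.0, 0.1]
grip_width: 0.034
grip_force: 0.0
```

Call:
{"fn": "play_rows", "kwargs": {"motion": [[[-0.017,0.017,-0.097],[8,-6,0],0.4],[[-0.017,0.017,-0.097],[9,-5,1],0.4],[[-0.018,0.017,-0.097],[10,-4,1],0.4],[[-0.017,0.018,-0.097],[10,-3,2],0.4],[[-0.018,0.017,-0.097],[10,-2,3],0.4],[[-0.017,0.017,-0.098],[11,-2,3],0.4],[[0,0,0],[0,-20,-2],0.4],[[0,0,0],[0,-20,-1],0.4],[[0,0,0],[0,-20,-2],0.4],[[0,0,0],[0,0,0],0.4]]}}

```text
time_s: 29.93
ee_pos: [0.5268, -0.1902, 0.3107]
ee_rot: [3.137, 0.001, -1.753]
force: [-0.5, 0.5, 0.3]
grip_width: 0.034
grip_force: 0.0
```

```bash
cat > g.py <<'E'
from h import *
def grip(show=True):
    c=cams.calibration("wrist");im,d=cams.snapshot("wrist")
    vs,us=np.mgrid[0:400,0:640];us=us.ravel();vs=vs.ravel();Q=(world("wrist",d,us,vs,c)-O)@B
    i=im.reshape(-1,3).astype(int);m=(i[:,0]>100)&(i[:,0]>2*i[:,1])&(i[:,0]>2*i[:,2])&(Q[:,1]<-.1)&(Q[:,1]>-.2)&(Q[:,2]>.03)&(Q[:,2]<.15)&(abs(Q[:,0])<.12)
    if m.sum()<30:print("red",m.sum());return
    # cylinder axis along box y, radius 7: fit centre only
    from scipy.optimize import least_squares
    X=Q[m][:,[0,2]];cam=box(-np.array(c["R"]).T@np.array(c["t"]))[[0,2]];v=X.mean(0)-cam;v/=np.linalg.norm(v)
    r=least_squares(lambda q:np.hypot(*(X-q).T)-.007,X.mean(0)+.005*v,loss="soft_l1",f_scale=.001).x
    a=np.rad2deg(np.arctan2(r[1]-FOOT[1],r[0]-FOOT[0]));print("grip axis",r.round(4),"n",m.sum(),"y",np.percentile(Q[m,1],[1,99]).round(4),"ang",a.round(1),"rad",np.hypot(r[0]-FOOT[0],r[1]-FOOT[1]).round(4))
p,R,s=pose();f=B.T@np.array(s["force"]);g=box(p+.157*R[:,2]);print("t",s["time_s"],"grasp",g.round(4),"ang",np.rad2deg(np.arctan2(g[2]-FOOT[1],g[0]-FOOT[0])).round(1),"r",np.hypot(g[0]-FOOT[0],g[2]-FOOT[1]).round(4),"f",f.round(2),"w",round(s["grip_width"],4),np.round(s["ee_rot"],3))
grip()
E
python3 g.py
python3 - <<'E'
from h import *
p,R,s=pose();k=knee(49.2,0);up=(k[0]+[0,0,.06],k[1]);rows(line((p,R),up,5)+line(up,k,10),.4)
for l in("lid_bar","stay_foot_pivot","knee_grip"):
    for r in models.pinpoint(l,"wrist")[:1]:print(l,box(r["centre"]).round(4),r["confidence"])
E
```

```text
t 29.9333 grasp [-0.0287 -0.1553  0.1537] ang 99.0 r 0.1145 f [-0.61  0.44  0.27] w 0.034 [ 3.137e+00  1.000e-03 -1.753e+00]
grip axis [0.0433 0.1016] n 1699 y [-0.1725 -0.1151] ang 48.5 rad 0.0815
[[[0.001, 0.0, 0.0], [0.0, -14.5, -2.0], 0.4], [[0.002, 0.0, 0.0], [-0.1, -14.5, -1.9], 0.4], [[0.001, 0.001, 0.001], [0.0, -14.5, -1.9], 0.4], [[0.001, 0.0, 0.0], [-0.1, -14.5, -1.9], 0.4], [[0.002, 0.0, 0.0], [0.0, -14.5, -1.9], 0.4], [[0.0, 0.0, 0.0], [0.0, 0.0, 6.0], 0.4], [[0.0, 0.0, 0.0], [0.0, 0.0, 6.0], 0.4], [[0.0, 0.0, 0.0], [0.0, 0.0, 6.0], 0.4], [[0.0, 0.0, 0.0], [0.0, 0.0, 6.0], 0.4], [[0.0, 0.0, 0.0], [0.0, 0.0, 6.0], 0.4]]
[[[0.0, 0.0, 0.0], [0.0, 0.0, 6.0], 0.4], [[0.0, 0.0, 0.0], [0.0, 0.0, 6.0], 0.4], [[0.0, 0.0, 0.0], [0.0, 0.0, 6.0], 0.4], [[0.0, 0.0, 0.0], [0.0, 0.0, 6.0], 0.4], [[0.0, 0.0, 0.0], [0.0, 0.0, 6.0], 0.4]]
stay_foot_pivot [-0.0119 -0.0882  0.0329] 0.78
knee_grip [ 0.0385 -0.1481  0.1043] 0.94
```

Call:
{"fn": "play_rows", "kwargs": {"motion": [[[0.001,0,0],[0,-14.5,-2],0.4],[[0.002,0,0],[-0.1,-14.5,-1.9],0.4],[[0.001,0.001,0.001],[0,-14.5,-1.9],0.4],[[0.001,0,0],[-0.1,-14.5,-1.9],0.4],[[0.002,0,0],[0,-14.5,-1.9],0.4],[[0,0,0],[0,0,6],0.4],[[0,0,0],[0,0,6],0.4],[[0,0,0],[0,0,6],0.4],[[0,0,0],[0,0,6],0.4],[[0,0,0],[0,0,6],0.4]]}}

```text
time_s: 30.97
ee_pos: [0.5952, -0.2024, 0.2911]
ee_rot: [-3.14, -0.001, -1.755]
force: [-0.2, 0.2, -0.8]
grip_width: 0.0338
grip_force: 0.0
```

```bash
python3 g.py
```

```text
t 30.9667 grasp [ 0.0417 -0.155   0.1341] ang 60.7 r 0.1073 f [-0.18  0.12 -0.78] w 0.0338 [-3.140e+00 -1.000e-03 -1.755e+00]
grip axis [0.0433 0.1016] n 1966 y [-0.1726 -0.1143] ang 48.5 rad 0.0815
```

Call:
{"fn": "play_rows", "kwargs": {"motion": [[[0,0,0],[0,0,6],0.4],[[0,0,0],[0,0,6],0.4],[[0,0,0],[0,0,6],0.4],[[0,0,0],[0,0,6],0.4],[[0,0,0],[0,0,6],0.4],[[0,0,0],[0,0,0],0.3],[[0,0,0],[0,0,0],0.25],[[0,0,0],[0,0,0],0.22],[[0,0,0],[0,0,0],0.22],[[0,0,0],[0,0,0],0.22]], "squeeze": 20}}

```text
time_s: 31.85
ee_pos: [0.5965, -0.2028, 0.263]
ee_rot: [-3.137, -0.001, -1.754]
force: [0.5, -0.4, 0.1]
grip_width: 0.019
grip_force: 0.0
```

```bash
python3 g.py
python3 - <<'E'
from h import *
def arc(a0,a1,n):
    return [knee(a,40*np.clip((a-49.2)/117.5,0,1)) for a in np.linspace(a0,a1,n+1)[1:]]
e=knee(49.2,0)
for a0,a1 in((49.2,63),(63,77),(77,95),(95,115),(115,135),(135,152),(152,164),(164,169)):
    print(a0,a1);e=rows(arc(a0,a1,10),.22,start=e)
E
```

```text
t 31.85 grasp [ 0.0435 -0.1553  0.106 ] ang 50.3 r 0.085 f [ 0.55 -0.29  0.11] w 0.019 [-3.137e+00 -1.000e-03 -1.754e+00]
grip axis [0.0433 0.1016] n 2642 y [-0.1727 -0.1142] ang 48.5 rad 0.0815
49.2 63
[[[0.008, 0.0, 0.0], [0.0, 2.8, -1.3], 0.22], [[0.008, 0.0, 0.0], [0.0, 2.8, -1.2], 0.22], [[0.009, 0.0, 0.0], [0.0, 2.9, -1.2], 0.22], [[0.008, 0.0, 0.0], [0.0, 2.8, -1.2], 0.22], [[0.008, 0.0, 0.0], [0.0, 2.9, -1.2], 0.22], [[0.008, 0.0, 0.0], [0.0, 2.9, -1.2], 0.22], [[0.008, 0.0, 0.0], [0.0, 2.9, -1.1], 0.22], [[0.009, 0.0, 0.0], [0.0, 3.0, -1.1], 0.22], [[0.008, 0.0, 0.0], [0.0, 2.9, -1.1], 0.22], [[0.008, 0.0, 0.0], [0.0, 3.0, -1.0], 0.22]]
63 77
[[[0.008, 0.0, 0.0], [0.0, 3.0, -1.0], 0.22], [[0.009, 0.0, 0.0], [0.0, 3.1, -1.0], 0.22], [[0.008, 0.0, 0.0], [0.0, 3.1, -1.0], 0.22], [[0.008, 0.0, 0.0], [0.0, 3.0, -1.0], 0.22], [[0.009, 0.0, 0.0], [0.0, 3.1, -0.9], 0.22], [[0.008, 0.0, 0.0], [0.0, 3.1, -0.9], 0.22], [[0.008, 0.0, 0.0], [0.0, 3.2, -0.8], 0.22], [[0.009, 0.0, 0.0], [0.0, 3.1, -0.9], 0.22], [[0.008, 0.0, 0.0], [0.0, 3.1, -0.8], 0.22], [[0.008, 0.0, 0.0], [0.0, 3.2, -0.
[... 1998 characters left out ...]
007, 0.0, 0.0], [0.0, 2.6, 0.9], 0.22], [[0.008, 0.0, 0.0], [0.0, 2.6, 0.9], 0.22], [[0.007, 0.0, 0.0], [0.0, 2.6, 0.9], 0.22], [[0.007, 0.0, 0.0], [0.0, 2.6, 1.0], 0.22], [[0.007, 0.0, 0.0], [0.0, 2.5, 1.0], 0.22], [[0.007, 0.0, 0.0], [0.0, 2.6, 0.9], 0.22]]
164 169
[[[0.003, 0.0, 0.0], [0.0, 1.0, 0.5], 0.22], [[0.003, 0.0, 0.0], [0.0, 1.1, 0.4], 0.22], [[0.003, 0.0, 0.0], [0.0, 1.0, 0.4], 0.22], [[0.003, 0.0, 0.0], [0.0, 1.1, 0.4], 0.22], [[0.003, 0.0, 0.0], [0.0, 1.0, 0.5], 0.22], [[0.001, 0.0, 0.0], [0.0, 0.8, 0.4], 0.22], [[0.0, 0.0, 0.0], [0.0, 0.5, 0.4], 0.22], [[0.0, 0.0, 0.0], [0.0, 0.6, 0.5], 0.22], [[0.0, 0.0, 0.0], [0.0, 0.6, 0.4], 0.22], [[0.0, 0.0, 0.0], [0.0, 0.5, 0.5], 0.22]]
```

The grip is caged at (43, 102) mm. I start the fold in small steps along the circle.

Call:
{"fn": "play_rows", "kwargs": {"motion": [[[0.008,0,0],[0,2.8,-1.3],0.2],[[0.008,0,0],[0,2.8,-1.2],0.2],[[0.009,0,0],[0,2.9,-1.2],0.2],[[0.008,0,0],[0,2.8,-1.2],0.2],[[0.008,0,0],[0,2.9,-1.2],0.2],[[0,0,0],[0,0,0],0.2],[[0,0,0],[0,0,0],0.2],[[0,0,0],[0,0,0],0.2],[[0,0,0],[0,0,0],0.2],[[0,0,0],[0,0,0],0.2]]}}

```text
time_s: 32.73
ee_pos: [0.5825, -0.2002, 0.2684]
ee_rot: [-3.096, -0.001, -1.755]
force: [1.5, -1.4, 1.8]
grip_width: 0.0175
grip_force: 1.3
```

```bash
python3 g.py
```

```text
t 32.7333 grasp [ 0.0357 -0.1553  0.1116] ang 56.8 r 0.0848 f [ 1.77 -1.08  1.77] w 0.0175 [-3.096e+00 -1.000e-03 -1.755e+00]
grip axis [0.0361 0.1072] n 2635 y [-0.1727 -0.1142] ang 54.9 rad 0.0815
```

Call:
{"fn": "play_rows", "kwargs": {"motion": [[[0.008,0,0],[0,2.9,-1.3],0.2],[[0.008,0,0],[0,2.9,-1.3],0.2],[[0.009,0,0],[0,3,-1.3],0.2],[[0.008,0,0],[0,2.9,-1.1],0.2],[[0.008,0,0],[0,3,-1.1],0.2],[[0,0,0],[0,0,0],0.2],[[0,0,0],[0,0,0],0.2],[[0,0,0],[0,0,0],0.2],[[0,0,0],[0,0,0],0.2],[[0,0,0],[0,0,0],0.2]]}}

```text
time_s: 33.62
ee_pos: [0.5674, -0.1973, 0.273]
ee_rot: [-3.057, -0.001, -1.755]
force: [0.3, -0.3, 0.1]
grip_width: 0.0171
grip_force: 0.1
```

```bash
python3 g.py
```

```text
t 33.6167 grasp [ 0.0265 -0.1552  0.1166] ang 63.9 r 0.0847 f [ 0.32 -0.28  0.15] w 0.0171 [-3.057e+00 -1.000e-03 -1.755e+00]
grip axis [0.0268 0.1128] n 2654 y [-0.1728 -0.1143] ang 62.5 rad 0.0814
```

Force is nearly zero, so it is at dead centre. I continue at a steady pace.

Call:
{"fn": "play_rows", "kwargs": {"motion": [[[0.008,0,0],[0,3,-1],0.2],[[0.009,0,0],[0,3.1,-1],0.2],[[0.008,0,0],[0,3.1,-1],0.2],[[0.008,0,0],[0,3,-1],0.2],[[0.009,0,0],[0,3.1,-0.9],0.2],[[0.008,0,0],[0,3.1,-0.9],0.2],[[0.008,0,0],[0,3.2,-0.8],0.2],[[0.009,0,0],[0,3.1,-0.9],0.2],[[0.008,0,0],[0,3.1,-0.8],0.2],[[0.008,0,0],[0,3.2,-0.7],0.2]]}}

```text
time_s: 34.5
ee_pos: [0.5356, -0.1914, 0.2782]
ee_rot: [-2.973, -0.001, -1.755]
force: [-0.1, -0.3, -1.0]
grip_width: 0.0174
grip_force: 0.4
```

```bash
python3 g.py
```

```text
t 34.5 grasp [ 0.0071 -0.1552  0.1235] ang 77.8 r 0.0848 f [-0.01 -0.32 -0.98] w 0.0174 [-2.973e+00 -1.000e-03 -1.755e+00]
grip axis [0.0045 0.1205] n 2695 y [-0.1729 -0.1145] ang 79.2 rad 0.0813
```

Call:
{"fn": "play_rows", "kwargs": {"motion": [[[0.011,0,0],[0,4.1,-1],0.2],[[0.011,0,0],[0,4.1,-0.9],0.2],[[0.01,0,0],[0,4.1,-0.8],0.2],[[0.011,0,0],[0,4.2,-0.8],0.2],[[0.011,0,0],[0,4.1,-0.7],0.2],[[0.01,0,0],[0,4.2,-0.7],0.2],[[0.011,0,0],[0,4.2,-0.7],0.2],[[0.011,0,0],[0,4.2,-0.6],0.2],[[0.01,0,0],[0,4.2,-0.5],0.2],[[0.011,0,0],[0,4.2,-0.5],0.2]]}}

```text
time_s: 35.38
ee_pos: [0.4941, -0.1836, 0.2762]
ee_rot: [-2.866, -0.001, -1.755]
force: [-1.8, 0.0, -2.2]
grip_width: 0.0172
grip_force: 1.1
```

```bash
python3 g.py
```

```text
t 35.3833 grasp [-0.0187 -0.1551  0.1251] ang 95.3 r 0.0849 f [-1.8  -0.29 -2.2 ] w 0.0172 [-2.866e+00 -1.000e-03 -1.755e+00]
grip axis [-0.0209  0.1213] n 2668 y [-0.1732 -0.1147] ang 97.2 rad 0.0813
```

Call:
{"fn": "play_rows", "kwargs": {"motion": [[[0.012,0,0],[0,4.7,-0.4],0.2],[[0.012,0,0],[0,4.7,-0.4],0.2],[[0.012,0,0],[0,4.7,-0.4],0.2],[[0.012,0,0],[0,4.8,-0.2],0.2],[[0.012,0,0],[0,4.7,-0.3],0.2],[[0.011,0,0],[0,4.7,-0.1],0.2],[[0.012,0,0],[0,4.8,-0.1],0.2],[[0.012,0,0],[0,4.7,0],0.2],[[0.012,0,0],[0,4.8,0.1],0.2],[[0.012,0,0],[0,4.7,0.1],0.2]]}}

```text
time_s: 36.27
ee_pos: [0.4496, -0.1754, 0.2623]
ee_rot: [-2.747, -0.001, -1.755]
force: [-2.3, -0.3, -3.4]
grip_width: 0.0173
grip_force: 1.9
```

```bash
python3 g.py
```

```text
t 36.2667 grasp [-0.0463 -0.155   0.1174] ang 114.8 r 0.0846 f [-2.2  -0.74 -3.45] w 0.0173 [-2.747e+00 -1.000e-03 -1.755e+00]
grip axis [-0.0481  0.113 ] n 2638 y [-0.1733 -0.115 ] ang 117.2 rad 0.0814
```

Call:
{"fn": "play_rows", "kwargs": {"motion": [[[0.012,0,0],[0,4.7,0.2],0.2],[[0.012,0,0],[0,4.8,0.3],0.2],[[0.012,0,0],[0,4.7,0.3],0.2],[[0.011,0,0],[0,4.7,0.4],0.2],[[0.012,0,0],[0,4.7,0.4],0.2],[[0.012,0,0],[0,4.7,0.6],0.2],[[0.012,0,0],[0,4.7,0.5],0.2],[[0.012,0,0],[0,4.7,0.7],0.2],[[0.012,0,0],[0,4.6,0.7],0.2],[[0.012,0,0],[0,4.7,0.8],0.2]]}}

```text
time_s: 37.15
ee_pos: [0.4103, -0.1681, 0.2376]
ee_rot: [-2.628, -0.001, -1.755]
force: [-2.6, 1.3, -6.0]
grip_width: 0.0169
grip_force: 2.5
```

```bash
python3 g.py
```

```text
t 37.15 grasp [-0.0695 -0.155   0.1008] ang 134.3 r 0.0841 f [-2.84  0.79 -5.96] w 0.0169 [-2.628e+00 -1.000e-03 -1.755e+00]
grip axis [-0.0707  0.0961] n 2597 y [-0.1735 -0.1149] ang 137.2 rad 0.0816
```

Call:
{"fn": "play_rows", "kwargs": {"motion": [[[0.01,0,0],[0,3.9,0.7],0.2],[[0.01,0,0],[0,3.9,0.7],0.2],[[0.01,0,0],[0,3.9,0.8],0.2],[[0.01,0,0],[0,3.9,0.9],0.2],[[0.01,0,0],[0,3.9,0.9],0.2],[[0.01,0,0],[0,3.8,0.9],0.2],[[0.01,0,0],[0,3.8,1],0.2],[[0.011,0,0],[0,3.8,1],0.2],[[0.01,0,0],[0,3.8,1.1],0.2],[[0.01,0,0],[0,3.8,1.1],0.2]]}}

```text
time_s: 38.03
ee_pos: [0.3831, -0.1631, 0.2095]
ee_rot: [-2.527, -0.001, -1.755]
force: [-3.3, 0.5, -6.8]
grip_width: 0.0172
grip_force: 3.0
```

```bash
python3 g.py
```

```text
t 38.0333 grasp [-0.0837 -0.1551  0.0813] ang 150.8 r 0.0835 f [-3.3 -0.1 -6.8] w 0.0172 [-2.527e+00 -1.000e-03 -1.755e+00]
grip axis [-0.0844  0.0764] n 2571 y [-0.1736 -0.115 ] ang 154.1 rad 0.0819
```

Call:
{"fn": "play_rows", "kwargs": {"motion": [[[0.004,0,0],[0,1.6,0.5],0.2],[[0.004,0,0],[0,1.6,0.5],0.2],[[0.004,0,0],[0,1.6,0.5],0.2],[[0.004,0,0],[0,1.6,0.5],0.2],[[0.004,0,0],[0,1.6,0.5],0.2],[[0.004,0,0],[0,1.6,0.5],0.2],[[0.004,0,0],[0,1.6,0.5],0.2],[[0.004,0,0],[0,1.6,0.5],0.2],[[0,0,0],[0,0,0],0.2],[[0,0,0],[0,0,0],0.2]]}}

```text
time_s: 38.92
ee_pos: [0.3754, -0.1616, 0.1989]
ee_rot: [-2.496, -0.001, -1.755]
force: [-2.3, 0.6, -8.1]
grip_width: 0.0174
grip_force: 3.9
```

```bash
python3 g.py;python3 - <<'E'
from h import *
p,R,s=pose();print(np.round(s["joints"],3))
a0=159.;T=np.rad2deg(np.arccos(-R[2,2]));print(T)
g=box(p+.157*R[:,2]);a=np.rad2deg(np.arctan2(g[2]-FOOT[1],g[0]-FOOT[0]))
r=np.hypot(g[0]-FOOT[0],g[2]-FOOT[1])
e=rows([knee(x,T,r=r) for x in np.linspace(a,a+8,11)[1:]],.2)
E
```

```text
t 38.9167 grasp [-0.0877 -0.155   0.0735] ang 156.8 r 0.0836 f [-2.42  0.19 -8.05] w 0.0174 [-2.496e+00 -1.000e-03 -1.755e+00]
grip axis [-0.088   0.0682] n 2564 y [-0.1736 -0.1152] ang 160.3 rad 0.082
[-0.671 -0.641 -0.943  0.68   0.285 -1.971]
36.998826347481966
[[[0.0, -0.001, 0.0], [0.1, 1.0, 0.6], 0.2], [[0.0, 0.0, 0.0], [0.0, 1.0, 0.6], 0.2], [[0.0, 0.0, 0.0], [0.0, 1.0, 0.6], 0.2], [[0.0, 0.0, 0.0], [0.0, 1.0, 0.6], 0.2], [[0.0, 0.0, 0.0], [0.0, 1.0, 0.7], 0.2], [[0.0, 0.0, 0.0], [0.0, 0.9, 0.6], 0.2], [[0.0, 0.0, 0.0], [0.0, 1.0, 0.7], 0.2], [[0.0, 0.0, 0.0], [0.0, 0.9, 0.7], 0.2], [[0.0, 0.0, 0.0], [0.0, 1.0, 0.7], 0.2], [[0.0, 0.0, 0.0], [0.0, 0.9, 0.7], 0.2]]
```

Call:
{"fn": "play_rows", "kwargs": {"motion": [[[0,0,0],[0,1,0.6],0.2],[[0,0,0],[0,1,0.6],0.2],[[0,0,0],[0,1,0.6],0.2],[[0,0,0],[0,1,0.6],0.2],[[0,0,0],[0,1,0.7],0.2],[[0,0,0],[0,0.8,0.5],0.2],[[0,0,0],[0,0.5,0.3],0.2],[[0,0,0],[0,0.5,0.3],0.2],[[0,0,0],[0,0,0],0.2],[[0,0,0],[0,0,0],0.2]]}}

```text
time_s: 39.8
ee_pos: [0.3724, -0.1611, 0.1913]
ee_rot: [-2.497, -0.001, -1.755]
force: [-3.5, 0.7, -10.3]
grip_width: 0.0169
grip_force: 4.4
```

```bash
python3 g.py
```

```text
t 39.8 grasp [-0.0908 -0.1551  0.0658] ang 162.5 r 0.0838 f [ -3.56   0.04 -10.3 ] w 0.0169 [-2.497e+00 -1.000e-03 -1.755e+00]
grip axis [-0.0906  0.0599] n 2516 y [-0.1736 -0.1152] ang 166.4 rad 0.0821
```

Call:
{"fn": "play_rows", "kwargs": {"motion": [[[0,0,0],[0,0.4,0.3],0.2],[[0,0,0],[0,0.4,0.3],0.2],[[0,0,0],[0,0.4,0.3],0.2],[[0,0,0],[0,0.4,0.3],0.2],[[0,0,0],[0,0.4,0.3],0.2],[[0,0,0],[0,0,0],0.2],[[0,0,0],[0,0,0],0.2],[[0,0,0],[0,0,0],0.2],[[0,0,0],[0,0,0],0.2],[[0,0,0],[0,0,0],0.2]]}}

```text
time_s: 40.68
ee_pos: [0.3722, -0.1612, 0.19]
ee_rot: [-2.494, -0.001, -1.754]
force: [-5.6, 1.8, -7.1]
grip_width: 0.0169
grip_force: 4.6
```

```bash
python3 g.py
```

```text
t 40.6833 grasp [-0.0907 -0.1553  0.0647] ang 163.2 r 0.0834 f [-5.82  0.76 -7.06] w 0.0169 [-2.494e+00 -1.000e-03 -1.754e+00]
grip axis [-0.0909  0.0591] n 2516 y [-0.1736 -0.115 ] ang 167.0 rad 0.0822
```

Call:
{"fn": "play_rows", "kwargs": {"motion": [[[0,0,0],[0,0.3,0.3],0.2],[[0,0,0],[0,0.3,0.3],0.2],[[0,0,0],[0,0.3,0.3],0.2],[[0,0,0],[0,0.3,0.3],0.2],[[0,0,0],[0,0,0],0.2],[[0,0,0],[0,0,0],0.2],[[0,0,0],[0,0,0],0.2],[[0,0,0],[0,0,0],0.2],[[0,0,0],[0,0,0],0.2],[[0,0,0],[0,0,0],0.2]]}}

```text
time_s: 41.57
ee_pos: [0.3723, -0.1614, 0.1894]
ee_rot: [-2.493, -0.002, -1.754]
force: [-8.5, 2.0, -2.4]
grip_width: 0.0173
grip_force: 4.7
```

```bash
python3 g.py
```

```text
t 41.5667 grasp [-0.0904 -0.1555  0.0642] ang 163.5 r 0.083 f [-8.68  0.42 -2.43] w 0.0173 [-2.493e+00 -2.000e-03 -1.754e+00]
grip axis [-0.0909  0.0589] n 2522 y [-0.1736 -0.1152] ang 167.2 rad 0.0822
```

The grip has stopped and the lid is shut, but the front pad still presses inwards. I relieve it straight away along the closing axis.

Call:
{"fn": "play_rows", "kwargs": {"motion": [[[0,0,0],[0,0.5,0],0.2],[[0,0,0],[0,0.5,0],0.2],[[0,0,0],[0,0.5,0],0.2],[[0,0,0],[0,0.3,0],0.2],[[0,0,0],[0,0,0],0.2],[[0,0,0],[0,0,0],0.2],[[0,0,0],[0,0,0],0.2],[[0,0,0],[0,0,0],0.2],[[0,0,0],[0,0,0],0.2],[[0,0,0],[0,0,0],0.2]]}}

```text
time_s: 42.45
ee_pos: [0.3716, -0.1613, 0.1892]
ee_rot: [-2.49, -0.002, -1.753]
force: [-5.3, 2.5, -4.5]
grip_width: 0.0171
grip_force: 3.4
```

```bash
python3 g.py
```

```text
t 42.45 grasp [-0.0906 -0.1554  0.0644] ang 163.4 r 0.0833 f [-5.71  1.44 -4.46] w 0.0171 [-2.490e+00 -2.000e-03 -1.753e+00]
grip axis [-0.0909  0.0589] n 2523 y [-0.1736 -0.1151] ang 167.1 rad 0.0821
```

Call:
{"fn": "play_rows", "kwargs": {"motion": [[[0,0,0],[0,0.5,0],0.2],[[0,0,0],[0,0.5,0],0.2],[[0,0,0],[0,0.5,0],0.2],[[0,0,0],[0,0.5,0],0.2],[[0,0,0],[0,0.5,0],0.2],[[0,0,0],[0,0,0],0.2],[[0,0,0],[0,0,0],0.2],[[0,0,0],[0,0,0],0.2],[[0,0,0],[0,0,0],0.2],[[0,0,0],[0,0,0],0.2]]}}

```text
time_s: 43.33
ee_pos: [0.3692, -0.161, 0.1866]
ee_rot: [-2.492, -0.002, -1.754]
force: [1.4, -0.8, 2.5]
grip_width: 0.0169
grip_force: 1.1
```

```bash
python3 g.py
python3 - <<'E'
from h import *
c=cams.calibration("wrist");im,d=cams.snapshot("wrist")
vs,us=np.mgrid[0:400,0:640];Q=(world("wrist",d,us.ravel(),vs.ravel(),c)-O)@B
m=(abs(Q[:,0])<.08)&(Q[:,1]<0)&(Q[:,1]>-.085)&(Q[:,2]>.06)&(Q[:,2]<.2)&(d.ravel()>0)
print("lid",m.sum())
if m.sum()>50:print(np.linalg.lstsq(np.c_[Q[m][:,:2],np.ones(m.sum())],Q[m,2],rcond=None)[0].round(4),np.percentile(Q[m,2],[5,50,95]).round(4))
E
```

```text
t 43.3333 grasp [-0.0934 -0.1558  0.0616] ang 165.7 r 0.0852 f [ 1.52 -0.51  2.54] w 0.0169 [-2.492e+00 -2.000e-03 -1.754e+00]
grip axis [-0.0909  0.0588] n 2517 y [-0.1736 -0.1153] ang 167.2 rad 0.0822
lid 850
[-0.0039  0.1414  0.1044] [0.0837 0.0947 0.0962]
```

The lid is shut (slope about 0, top at 95–96 mm). I open and withdraw.

Call:
{"fn": "play_rows", "kwargs": {"motion": [[[0,0,0],[0,-0.8,0],0.24],[[0,0,0],[0,-0.4,0],0.3],[[0,0,0],[0,0,0],0.36],[[0,0,0],[0,0,0],0.36],[[0,0,0],[0,0,-3],0.36],[[0,0,0],[0,0,-8],0.36],[[0,0,0],[0,0,-15],0.36],[[0,0,0],[0,0,-20],0.36],[[0,0,0],[0,0,-20],0.36],[[0,0,0],[0,0,-20],0.36]]}}

```text
time_s: 44.27
ee_pos: [0.3177, -0.1506, 0.2549]
ee_rot: [-2.496, -0.001, -1.754]
force: [0.7, -1.1, 0.7]
grip_width: 0.0307
grip_force: 0.0
```

```bash
python3 g.py
python3 - <<'E'
from h import *
c=cams.calibration("wrist");im,d=cams.snapshot("wrist")
vs,us=np.mgrid[0:400,0:640];Q=(world("wrist",d,us.ravel(),vs.ravel(),c)-O)@B
m=(abs(Q[:,0])<.08)&(Q[:,1]<.06)&(Q[:,1]>-.085)&(Q[:,2]>.07)&(Q[:,2]<.2)&(d.ravel()>0)
print("lid",m.sum(),np.percentile(Q[m,2],[5,50,95]).round(4))
for l in("lid_bar","stay_foot_pivot","knee_grip","finishing_box"):
    for r in models.pinpoint(l,"wrist")[:1]:print(l,box(r["centre"]).round(4),r["confidence"])
k=(abs(Q[:,1]+.102)<.006)&(abs(Q[:,0]+.011)<.008)&(Q[:,2]>.03)&(Q[:,2]<.055);print("foot knob",k.sum(),k.sum() and np.median(Q[k],axis=0).round(4))
E
```

```text
t 44.2667 grasp [-0.1464 -0.1547  0.1295] ang 146.7 r 0.1621 f [ 0.92 -0.92  0.73] w 0.0307 [-2.496e+00 -1.000e-03 -1.754e+00]
grip axis [-0.0909  0.0588] n 1128 y [-0.1734 -0.115 ] ang 167.2 rad 0.0822
lid 2090 [0.0941 0.095  0.0965]
lid_bar [-0.1666 -0.2622 -0.0028] 0.32
stay_foot_pivot [-0.0095 -0.0894  0.038 ] 0.85
knee_grip [-0.0915 -0.1499  0.0559] 0.72
finishing_box [0.0022 0.0073 0.0029] 0.92
foot knob 112 [-0.0134 -0.101   0.0417]
```

The lid is down at 95 mm as at the start, the grip is back at its shut place, the foot has not measurably moved, and the robot touches nothing. I hand in.

```bash
python3 -c "
from cell import ticket
print(ticket.hand_in())"
```

```text
the job is handed in; nothing more can be done
None
```

I handed the job in at about 44 s: the yellow cake lies flat in the box clear of the tin, and the lid was brought down under control and is fully shut; the foot shows no measurable shift, though the front pad pressed the red grip with up to about 9 N for a moment at the end.

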